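# Hang cast carriers on the balance bar

### The job

Hang the two standing cast carriers on the two free pegs of the balance bar so that the bar ends level: the double one on the right peg first, then the single one on the left inner peg. Set each gently on its peg and slide it along, past the spring catch, and press it firmly against its rubber buffer (about 12 N, never as much as 17 N), then let go; the bar must never dip steeply to either side (10 degrees at most), and the other things are to be left where they are.

Things in the scene. Friction and masses are not known exactly. Their poses are not given: they have to be found in the camera images.
- stand: Fixed stand with a swinging bar: white base 130 x 200 x 12 mm, column, pivot 200 mm above the worktop. Origin at the foot on the worktop; -x looks to the robot (yaw varies), +y is 'left'. The aluminium bar (390 mm along y, 16 mm high, front face 36 mm in front of the origin) swings about x. Three round pegs stick out of it to -x: two left (160 and 70 mm from the pivot), one right (115 mm).
- bar (a joint): Tilt of the bar (rad): 0 level, negative with the left end down; stops at 0.24 either way. It is spring-centred and soft: about 0.07 rad for 1 N at 115 mm, so pegs give way up and down. With only the hanging carrier, at the left, it rests near -0.15.
- bar_pivot (a point): Middle of the bar, on the pivot axis 200 mm above the worktop, 30 mm in front of the stand's origin (its -x side). Pegs are steel, diameter 8 mm, 80 mm long, with a 13 mm ball on the end. Each has two spring rollers beside it (the catch) and behind them a rubber buffer. A slot set down with its middle 60 mm in front of the bar's face lies between ball and catch.
- peg_left_outer (a point): Root of the left outer peg on its axis, at the bar's front face; the peg runs from here 80 mm along -x. The hanging carrier is on it.
- peg_left_inner (a point): Root of the left inner peg, on its axis at the bar's front face; it runs 80 mm along -x. Free, for the single carrier. The buffers' places differ and are in no reading: the buffer's face lies 8 to 26 mm in front of the bar's face and must be felt. The buffer is a stiff spring of 6 N/mm: 2 mm in, it pushes back 12 N, so push slowly.
- peg_right (a point): Root of the right peg, on its axis at the bar's front face; it runs 80 mm along -x. Free, for the double carrier. Sliding in, a slot meets the catch first (rollers 42 mm in front of the bar's face), which gives way at about 2 to 5 N; once past it, the slot comes against the buffer (same remarks as for the left inner peg).
- double_carrier: Steel carrier with two plaster casts, one above the other, 66 x 76 x 153 mm, 0.30 kg, standing on the worktop; origin under its middle, z up. White grip tab on top: 10 mm along x, 24 mm along y, from 120 to 153 mm up. Under the tab a slot along x; below the slot a window, 70 mm wide in y, free from 71 to 91 mm up, through which a peg passes in x. Front and back alike.
- double_carrier_slot (a point): Middle of the roof of the double carrier's slot, 110 mm above its origin. The slot is open below, runs along x, 11 mm wide, 14 mm long, 12 mm deep, with a flared mouth 7 mm deep under it. Hung, the roof rests 4 mm above the peg's axis.
- single_carrier: Steel carrier with one plaster cast, 66 x 76 x 115 mm, 0.15 kg, standing on the worktop; origin under its middle, z up. White grip tab on top: 10 mm along x, 24 mm along y, from 82 to 115 mm up. Under the tab a slot along x; below the slot a window, 70 mm wide in y, free from 33 to 53 mm up, through which a peg passes in x. Front and back alike.
- single_carrier_slot (a point): Middle of the roof of the single carrier's slot, 72 mm above its origin; slot as on the double carrier: open below, 11 mm wide, 14 mm long, 12 mm deep, flared mouth under it. Hung, the roof rests 4 mm above the peg's axis.
- hung_carrier: A carrier like the single one, already hanging on the left outer peg; leave it there.
- hung_carrier_slot (a point): Middle of the roof of the hanging carrier's slot.
- gauze_pack: Bystander: small closed carton, 94 x 62 x 36 mm, origin under its middle.
- dappen_dish: Bystander: small glass dish, 31 mm wide, 26 mm high, origin under its middle.
- drop_bottle: Bystander: small dropper bottle, 26 mm wide, 68 mm high, origin under its middle.
Mind the look-alikes: they are no part of the job. What is shaped like the single_carrier but blue or red is not meant.

How it is judged (in metres and radians):
On the way, in this order (a step that is already met when the one before it is completed fails the run):
1. the double carrier, on the right peg and past the catch, is pressed against the buffer with more than 8 N (x of double_carrier_slot in the frame of peg_right between -0.036 and -0.006 m and y of double_carrier_slot in the frame of peg_right between -0.006 and 0.006 m and z of double_carrier_slot in the frame of peg_right between -0.003 and 0.01 m and contact force between double_carrier and stand above 8 N), for 0.15 s.
2. the single carrier, on the left inner peg and past the catch, is pressed against the buffer with more than 8 N (x of single_carrier_slot in the frame of peg_left_inner between -0.036 and -0.006 m and y of single_carrier_slot in the frame of peg_left_inner between -0.006 and 0.006 m and z of single_carrier_slot in the frame of peg_left_inner between -0.003 and 0.01 m and contact force between single_carrier and stand above 8 N), for 0.15 s.
At the end, for the whole second after the job is handed in: The double carrier hangs on the right peg and the single one on the left inner peg (slot middle 6 to 36 mm in front of the bar's front face, within 6 mm sideways of the peg), the third still on the left outer peg; the bar is level within 0.04 rad and everything is at rest (x of double_carrier_slot in the frame of peg_right between -0.036 and -0.006 m and y of double_carrier_slot in the frame of peg_right between -0.006 and 0.006 m and z of double_carrier_slot in the frame of peg_right between -0.003 and 0.01 m and x of single_carrier_slot in the frame of peg_left_inner between -0.036 and -0.006 m and y of single_carrier_slot in the frame of peg_left_inner between -0.006 and 0.006 m and z of single_carrier_slot in the frame of peg_left_inner between -0.003 and 0.01 m and x of hung_carrier_slot in the frame of peg_left_outer between -0.045 and -0.006 m and y of hung_carrier_slot in the frame of peg_left_outer between -0.006 and 0.006 m and z of hung_carrier_slot in the frame of peg_left_outer between -0.003 and 0.01 m and linear speed of each of double_carrier, single_carrier, hung_carrier below 0.02 m/s and not (value of joint bar above 0.04 rad or value of joint bar below -0.04 rad) and velocity of joint bar between -0.05 and 0.05 rad/s); the robot touches nothing.
It fails at once if a carrier is forced against the bar, its pegs or clips with more than 17 N (contact force between any of double_carrier, single_carrier, hung_carrier and stand above 17 N).
It fails at once if the bar dips by more than 0.19 rad to either side (value of joint bar above 0.19 rad or value of joint bar below -0.19 rad).
It fails at once if the robot itself pushes the bar with more than 6 N (contact force between any of the fingers, the arm and stand above 6 N).
It fails at once if a bystander is moved more than 30 mm (distance of any of gauze_pack, dappen_dish, drop_bottle from where it was at the start of the episode above 0.03 m).
It also fails if it takes over 69 s, if anything falls off the work surface, if the arm or the gripper's body presses on something with over 40 N, if the wrist force passes 120 N, or if a joint passes its speed limit or range.

### The arm

A 7-joint arm with a two-finger parallel gripper is mounted at the origin on a cart in front of the work surface, level with it; the furniture and walls round the work are solid. World frame = base frame: x ahead of the robot, y to its left, z up, the work surface at z = 0. Lengths are in m, angles in degrees, forces in N, time in s.
With the tool pointing down it reaches from about 0.425 to 0.875 m from the base axis. Payload 4.7 kg.
Tool frame: the origin (TCP) lies at the very end of the fingers, on their centre line; the grasp point (between the pads) lies 19 mm behind it; x points along the fingers, z is the direction in which the jaws open and shut, and the axes are right-handed (so a half turn about x gives the same grasp; the last joint's range is limited). The gripper opens to 87 mm and grips with 3 to 60 N. Pads are 19 mm wide; open, the fingers measure 117 mm over their backs; the gripper's body (75 mm by 190 mm) begins 51 mm behind the grasp point.
Start: joints at [-64.739, 18.392, -4.016, 83.108, 1.295, 78.541, -3.26], TCP at [0.269, 0.592, 0.223] pointing down, gripper open.
Joint ranges: [-163.93, 163.93], [-17.29, 119.83], [-79.2, 71.16], [3.27, 140.29], [-89.18, 269.18], [5.43, 117.66], [-154.24, 154.24]. Speed limits (degrees/s): [147.25, 147.25, 180, 180, 180, 180, 180].

### API

Orientations are given as [roll, pitch, yaw] about the fixed x, y, z axes, in that order (R = Rz(yaw) Ry(pitch) Rx(roll)).
In Python, from cell import env gives the robot as it stands. The module is installed in compiled form; this text tells all that it offers.
- The arm moves only by the tool drive_tool, never from a script. Its argument "increments" is a list of rows, each a list of 2 entries, a list of its own where there are three numbers: the shift along the tool's x, y, z scaled (see below), then the turn, a rotation vector about the tool's x, y, z scaled (see below). In form: [[[dx, dy, dz], [wx, wy, wz]], ...]. A call has 1 to 10 rows; each row shifts and turns the commanded pose from where the row before left it, along the tool's axes as they then stand; what a row does not reach is not made up. The controller multiplies each number of a shift by 0.04 m and each number of a turn by 120 degrees. A row lasts 1/10 s, in which the tool goes at most 50 mm and 8.59 degrees, less where a joint would pass 70% of its speed; a pose out of reach is approached as far as the arm can. A call with a number of a shift or a turn outside -1 to 1 is refused whole. A call with a gripper value outside its range is refused whole. "hand" is the gripper's target within -1 to 1 (fully open at 1, half-way at 0, shut at -1), set as the call begins (left out, the last holds). The fingers move at their own pace and stop on an object; "squeeze" is the grip in N (left out, the last holds). Time passes only in rows, so rows that do not move let the fingers close. It gives the time, the measured TCP pose, the force and the opening at its end, in the units of the state.
- env.get_obs(): the state, without advancing time (a new reading comes with each control period).
- env.read_camera(name): name is "side" or "top" or "wrist"; returns a dict with "frame" (420x560x3 uint8, red, green, blue), "fx", "fy", "cx", "cy" (pixels), "R" (3x3) and "t" (3): a world point X has camera coordinates R X + t. Camera axes: x right, y down, z forward; pixel columns grow to the right and rows downward; lengths in m; the calibration is good to about 2 mm. A picture is of the moment at which its call begins. There is no depth.
- env.sign_off(): hands the job in, once; it reports no verdict.
The state is a dict: "time_s": time; "qpos": joint angles; "joint_velocities": joint speeds; "effort": joint torques, N m; "tool_pos": TCP position; "tool_rot": TCP orientation; "force": force on the tool from outside, world axes, zero at the start; "wrist_torque": the same for the moment, N m; "grip_width": finger opening in m.
Only numpy, scipy, OpenCV 4.12 (cv2) and the standard library are available. Lean on these libraries where they do the work, as an engineer would, in place of code of your own. Each camera call takes 0.05 s, during which the arm holds its last target.

## Working session

There is one attempt and no reset: what is moved stays moved. The work goes in short steps, Python scripts to look and compute and a tool call to move; the robot and the scene stay as the last step left them, time stands still between calls to the robot, and variables do not carry over. Pictures are saved under pics/ and viewed, and the job is handed in when it is done.

Besides the shell and the picture viewer there is one more tool, called after "Request:" as name([rows], argument=value, ...), one row to a line, values as JSON. drive_tool: Moves the arm, as the interface text tells. Shifts and turns lie within -1 to 1; 1 stands for 0.04 m of shift or 120 degrees of turn. Its arguments: {"type":"object","properties":{"increments":{"type":"array"},"hand":{"type":"number"},"squeeze":{"type":"number"}},"required":["increments"]}

```bash
mkdir -p pics; ls; python3 - <<'E'
from cell import env
import cv2,numpy as np
print(env.get_obs())
for n in ["side","top","wrist"]:
    c=env.read_camera(n); cv2.imwrite(f"pics/{n}0.png",c["frame"][:,:,::-1])
    print(n,c["fx"],c["fy"],c["cx"],c["cy"],np.round(c["R"],4).tolist(),np.round(c["t"],4).tolist())
E
```

```text
pics
{'time_s': 0.0, 'qpos': array([-64.73772413,  18.43785901,  -4.0181318 ,  83.17601152,
         1.2951389 ,  78.53994969,  -3.25914942]), 'joint_velocities': array([-0.00200673, -0.08940379,  0.01679028,  0.01167677, -0.04782388,
       -0.07522474, -0.02269208]), 'effort': array([-7.61686283e-05, -4.91273367e+01, -4.03603585e-01, -3.12541544e+01,
       -6.36838214e-02,  4.33897250e-02,  1.77861148e-04]), 'tool_pos': array([0.2688702 , 0.59117108, 0.22146575]), 'tool_rot': array([-177.30885365,   89.89132312, -111.75800946]), 'force': array([-0.18154203, -0.11640332,  0.10716813]), 'wrist_torque': array([-0.00155543,  0.06059266, -0.00378235]), 'grip_width': 0.0872933242055876}
side 539.9387952109204 539.9387952109204 271.8509298116961 201.4221834300422 [[-0.9904, -0.1385, -0.0014], [-0.0867, 0.6276, -0.7737], [0.1081, -0.7661, -0.6335]] [0.5121, 0.1822, 1.5189]
top 400.58294905003254 400.58294905003254 279.1754718887902 213.23313259157808 [[-0.0168, -0.9996, 0.0239], [-0.9894, 0.0132, -0.1444], [0.144, -0.0261, -0.9892]] [-0.058, 0.5631, 1.3797]
wrist 333.0072632057043 333.0072632057043 283.58324165213423 210.60093286604288 [[0.4147, 0.91, -0.0017], [0.8716, -0.3966, 0.2881], [0.2615, -0.121, -0.9576]] [-0.6484, -0.0348, 0.391]
```

View pics/side0.png

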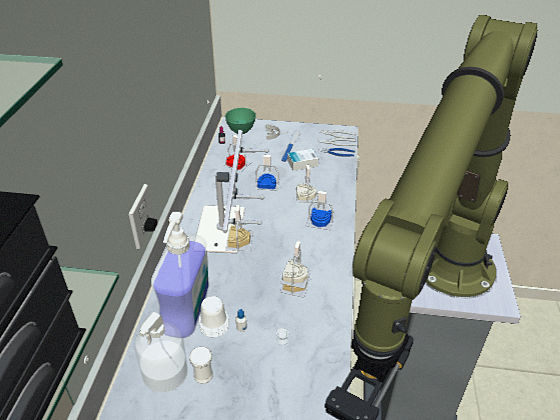

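View pics/top0.png

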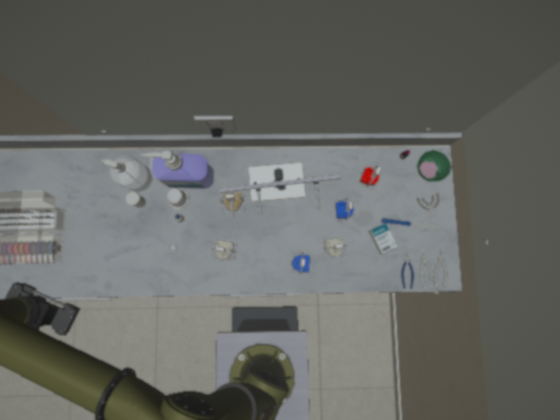

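View pics/wrist0.png

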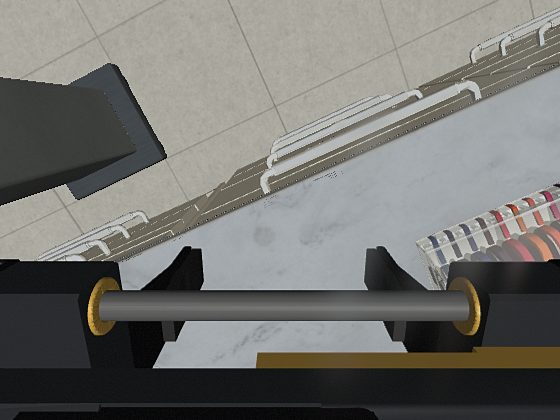

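```bash
python3 - <<'E'
import cv2
s=cv2.imread("pics/side0.png");t=cv2.imread("pics/top0.png")
cv2.imwrite("pics/s_a.png",cv2.resize(s[140:310,190:350],None,fx=3.5,fy=3.5,interpolation=cv2.INTER_CUBIC))
cv2.imwrite("pics/t_a.png",cv2.resize(t[155:280,200:400],None,fx=4,fy=4,interpolation=cv2.INTER_CUBIC))
E
```

```text
(no output)
```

View pics/s_a.png

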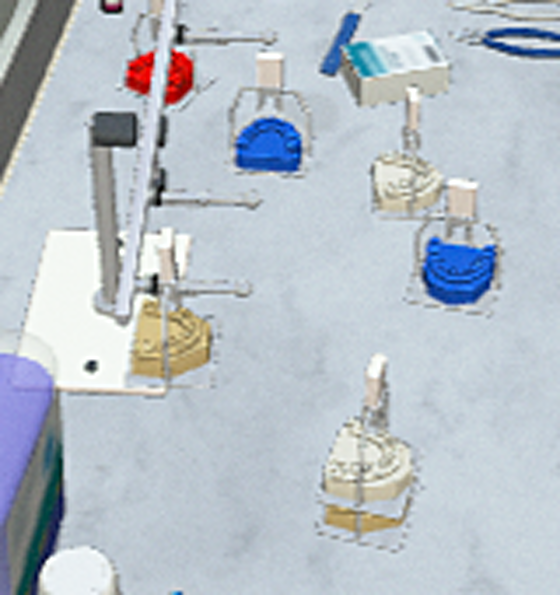

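View pics/t_a.png

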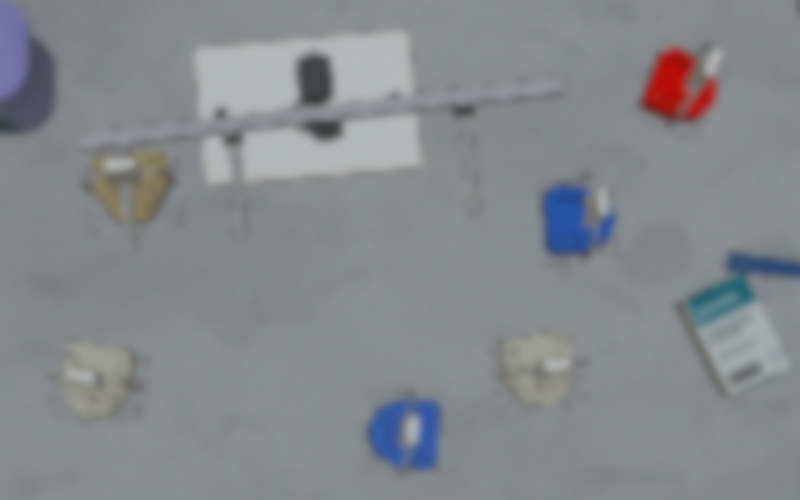

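```bash
cat > h.py <<'E'
import numpy as np
from scipy.spatial.transform import Rotation as Ro
def ray(c,u,v):
    R=np.array(c["R"]);t=np.array(c["t"])
    d=R.T@np.array([(u-c["cx"])/c["fx"],(v-c["cy"])/c["fy"],1.0]); return -R.T@t,d/np.linalg.norm(d)
def onz(c,u,v,z):
    o,d=ray(c,u,v); return o+d*(z-o[2])/d[2]
def two(c1,p1,c2,p2):
    o1,d1=ray(c1,*p1);o2,d2=ray(c2,*p2)
    A=np.stack([d1,-d2],1);s=np.linalg.lstsq(A,o2-o1,rcond=None)[0]
    a=o1+s[0]*d1;b=o2+s[1]*d2; return (a+b)/2,np.linalg.norm(a-b)
def proj(c,X):
    p=np.array(c["R"])@np.array(X)+np.array(c["t"]); return p[0]/p[2]*c["fx"]+c["cx"],p[1]/p[2]*c["fy"]+c["cy"]
def Rt(o): return Ro.from_euler("xyz",o["tool_rot"],degrees=True).as_matrix()
E
python3 - <<'E'
from cell import env
from h import *
np.set_printoptions(precision=4,suppress=True)
s=env.read_camera("side");t=env.read_camera("top");w=env.read_camera("wrist");o=env.get_obs()
print("dbl",onz(t,220.5,249.3,.15),two(t,(220.5,249.3),s,(298,243)))
print("sgl",onz(t,339,246.3,.113),two(t,(339,246.3),s,(308,166.6)))
print("barL",onz(t,220,190.8,.18),"barR",onz(t,340,177,.235))
# peg balls: side, top
for n,a,b in [("PR",(474,210),(272,37)),("PLI",(244,232),(257,203)),("PLO",(136,238),(244,290))]:
    print(n,two(t,(a[0]/4+200,a[1]/4+155),s,(b[0]/3.5+190,b[1]/3.5+140)))
R=Rt(o);print(R)
C=-w["R"].T@w["t"];print("cam in tool",R.T@(C-o["tool_pos"]),"cam axes in tool\n",R.T@w["R"].T)
for p in [("dish",(282,336)),("bottle",(240,320))]: print(p[0],onz(s,*p[1],.02))
print("gauze",onz(t,384,239,.036))
E
```

```text
dbl [0.4315 0.1273 0.15  ] (array([0.4317, 0.1269, 0.1535]), np.float64(0.0008237005336692273))
sgl [ 0.4375 -0.2626  0.113 ] (array([ 0.4382, -0.2623,  0.1148]), np.float64(0.0017104109937388886))
barL [0.6174 0.1261 0.18  ] barR [ 0.6454 -0.2527  0.235 ]
PR (array([ 0.5541, -0.185 ,  0.2159]), np.float64(0.0017470517244703575))
PLI (array([ 0.5418, -0.0049,  0.1831]), np.float64(0.0024153877215642434))
PLO (array([0.5393, 0.082 , 0.1699]), np.float64(0.003926106803709922))
[[-0.0002 -0.9103  0.4139]
 [-0.0005  0.4139  0.9103]
 [-1.     -0.0001 -0.0006]]
cam in tool [-0.1617  0.0788 -0.0007] cam axes in tool
 [[ 0.0003 -0.288   0.9576]
 [-0.0008 -0.9576 -0.288 ]
 [ 1.     -0.0007 -0.0005]]
dish [0.4479 0.3171 0.02  ]
bottle [0.5578 0.2835 0.02  ]
gauze [ 0.4655 -0.4374  0.036 ]
```

```bash
cat >> h.py <<'E'
def Rdown(phi):
    p=np.radians(phi); z=np.array([np.cos(p),np.sin(p),0]); x=np.array([0,0,-1.]); return np.stack([x,np.cross(z,x),z],1)
def plan(p0,R0,p1,R1,n=None,vmax=0.036,wmax=7.5):
    p0=np.array(p0);p1=np.array(p1)
    rv=Ro.from_matrix(R0.T@R1).as_rotvec(degrees=True)
    k=max(int(np.ceil(np.linalg.norm(p1-p0)/vmax)),int(np.ceil(np.linalg.norm(rv)/wmax)),1)
    n=n or k
    dR=Ro.from_rotvec(rv/n,degrees=True).as_matrix();R=R0.copy();rows=[]
    for i in range(n):
        rows.append([np.round(R.T@((p1-p0)/n)/0.04,3).tolist(),np.round(rv/n/120,4).tolist()]); R=R@dR
    return rows
def show(rows):
    for i in range(0,len(rows),10): print(str(rows[i:i+10]).replace(" ",""))
E
cat > go.py <<'E'
import sys
from cell import env
from h import *
x,y,z,phi=map(float,sys.argv[1:5]); n=int(sys.argv[5]) if len(sys.argv)>5 else None
o=env.get_obs(); show(plan(o["tool_pos"],Rt(o),[x,y,z],Rdown(phi),n))
E
python3 go.py 0.432 0.127 0.26 3
```

```text
[[[-0.067,-0.608,-0.635],[0.0372,-0.0,0.0]],[[-0.067,-0.656,-0.585],[0.0372,-0.0,0.0]],[[-0.067,-0.699,-0.533],[0.0372,-0.0,0.0]],[[-0.067,-0.739,-0.476],[0.0372,-0.0,0.0]],[[-0.067,-0.774,-0.417],[0.0372,-0.0,0.0]],[[-0.067,-0.804,-0.356],[0.0372,-0.0,0.0]],[[-0.067,-0.829,-0.292],[0.0372,-0.0,0.0]],[[-0.067,-0.849,-0.227],[0.0372,-0.0,0.0]],[[-0.067,-0.864,-0.16],[0.0372,-0.0,0.0]],[[-0.067,-0.874,-0.092],[0.0372,-0.0,0.0]]]
[[[-0.067,-0.879,-0.024],[0.0372,-0.0,0.0]],[[-0.067,-0.878,0.045],[0.0372,-0.0,0.0]],[[-0.067,-0.872,0.113],[0.0372,-0.0,0.0]],[[-0.067,-0.86,0.181],[0.0372,-0.0,0.0]]]
```

Request:
drive_tool([
  [[-0.067,-0.61,-0.635],[0.037,0,0]],
  [[-0.067,-0.656,-0.585],[0.037,0,0]],
  [[-0.067,-0.7,-0.533],[0.037,0,0]],
  [[-0.067,-0.74,-0.476],[0.037,0,0]],
  [[-0.067,-0.774,-0.417],[0.037,0,0]],
  [[-0.067,-0.804,-0.356],[0.037,0,0]],
  [[-0.067,-0.83,-0.292],[0.037,0,0]],
  [[-0.067,-0.85,-0.227],[0.037,0,0]],
  [[-0.067,-0.864,-0.16],[0.037,0,0]],
  [[-0.067,-0.874,-0.092],[0.037,0,0]],
])

```text
time_s: 1.3
tool_pos: [0.3867, 0.2586, 0.2496]
tool_rot: [32.8, 90.0, 53.8]
force: [0.8, -0.8, -0.1]
grip_width: 0.0871
```

Request:
drive_tool([
  [[-0.067,-0.88,-0.024],[0.037,0,0]],
  [[-0.067,-0.878,0.045],[0.037,0,0]],
  [[-0.067,-0.872,0.113],[0.037,0,0]],
  [[-0.067,-0.86,0.181],[0.037,0,0]],
  [[0,0,0],[0,0,0]],
])

```text
time_s: 1.8
tool_pos: [0.4355, 0.1223, 0.2609]
tool_rot: [-14.8, 89.9, -12.0]
force: [-0.7, 0.3, 0.3]
grip_width: 0.0871
```

```bash
python3 - <<'E'
from cell import env
import cv2
from h import *
o=env.get_obs();print(o["tool_pos"],o["tool_rot"],Rt(o)[:,2],o["qpos"],o["force"])
c=env.read_camera("wrist"); cv2.imwrite("pics/w1.png",c["frame"][:,:,::-1])
E
```

```text
[0.43554027 0.12232096 0.2609079 ] [-14.84243302  89.88249527 -12.02236545] [0.99878698 0.04920002 0.00198241] [-40.26560247  -8.0383722   19.21844687 106.87182007   2.73919848
  80.6360972  -18.84368067] [-0.67486135  0.34418939  0.26564944]
```

View pics/w1.png

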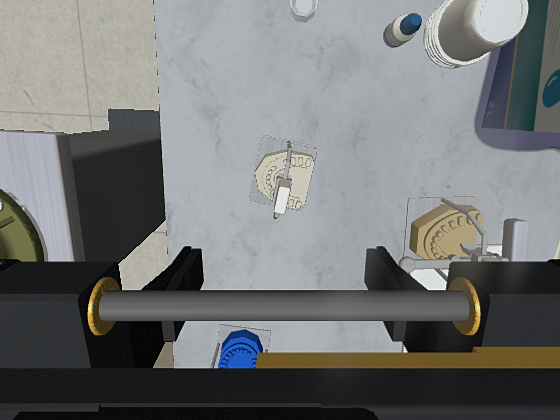

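```bash
python3 - <<'E'
import cv2
s=cv2.imread("pics/w1.png")
cv2.imwrite("pics/w1a.png",cv2.resize(s[130:230,240:340],None,fx=6,fy=6,interpolation=cv2.INTER_NEAREST))
E
```

```text
(no output)
```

View pics/w1a.png

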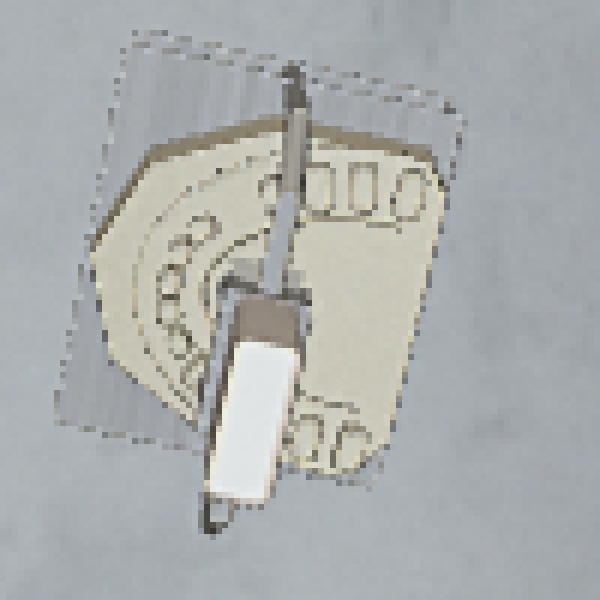

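```bash
cat > tab.py <<'E'
import sys,cv2
from cell import env
from h import *
np.set_printoptions(precision=4,suppress=True)
def tab(c,roi,z,thr=225):
    x0,y0,x1,y1=roi; g=c["frame"].min(axis=2)[y0:y1,x0:x1]
    m=(g>thr).astype(np.uint8)
    n,l,st,_=cv2.connectedComponentsWithStats(m); k=1+np.argmax(st[1:,4])
    ys,xs=np.where(l==k)
    P=np.array([onz(c,x0+a,y0+b,z)[:2] for a,b in zip(xs,ys)])
    rect=cv2.minAreaRect((P*1000).astype(np.float32)); 
    m_=P.mean(0); w,v=np.linalg.eigh(np.cov(P.T)); d=v[:,1]; d=d*np.sign(d[1])
    yaw=np.degrees(np.arctan2(-d[0],d[1]))
    print("n",len(xs),"px",xs.mean()+x0,ys.mean()+y0,"mean",m_,"yaw",yaw,"size",np.sqrt(12*w)*1000,"rect",rect)
    return m_,yaw
if __name__=="__main__":
    o=env.get_obs(); print(o["tool_pos"],Rt(o)[:,2])
    c=env.read_camera(sys.argv[1]); tab(c,list(map(int,sys.argv[2:6])),float(sys.argv[6]))
E
python3 tab.py wrist 260 170 310 225 0.153
```

```text
[0.4345 0.1253 0.2606] [0.9985 0.0541 0.001 ]
n 84 px 282.2857142857143 202.79761904761904 mean [0.4332 0.1295] yaw -8.033312313297879 size [ 9.9598 26.0076] rect ((433.4935302734375, 128.97598266601562), (21.673851013183594, 7.509918689727783), 81.11878204345703)
```

```bash
python3 go.py 0.4332 0.1287 0.127 -8 6
```

```text
[[[0.555,0.006,-0.002],[0.0157,0.0,-0.0001]],[[0.555,0.006,-0.002],[0.0157,0.0,-0.0001]],[[0.555,0.006,-0.002],[0.0157,0.0,-0.0001]],[[0.555,0.006,-0.003],[0.0157,0.0,-0.0001]],[[0.555,0.006,-0.003],[0.0157,0.0,-0.0001]],[[0.555,0.006,-0.003],[0.0157,0.0,-0.0001]]]
```

Request:
drive_tool([
  [[0.555,0.006,-0.003],[0.0157,0,0]],
  [[0.555,0.006,-0.003],[0.0157,0,0]],
  [[0.555,0.006,-0.003],[0.0157,0,0]],
  [[0.555,0.006,-0.003],[0.0157,0,0]],
  [[0.555,0.006,-0.003],[0.0157,0,0]],
  [[0.555,0.006,-0.003],[0.0157,0,0]],
  [[0,0,0],[0,0,0]],
  [[0,0,0],[0,0,0]],
])

```text
time_s: 2.7
tool_pos: [0.4326, 0.13, 0.1271]
tool_rot: [-155.8, 90.0, -163.6]
force: [-0.0, 0.3, -0.1]
grip_width: 0.087
```

```bash
python3 - <<'E'
from cell import env
import cv2
from h import *
o=env.get_obs();print(o["tool_pos"],Rt(o)[:,2],o["force"])
c=env.read_camera("wrist"); cv2.imwrite("pics/w2.png",c["frame"][:,:,::-1])
E
```

```text
[0.43261687 0.12999441 0.12705284] [ 9.90867418e-01 -1.34838873e-01 -4.87974786e-04] [-0.01280644  0.34172871 -0.14390272]
```

View pics/w2.png

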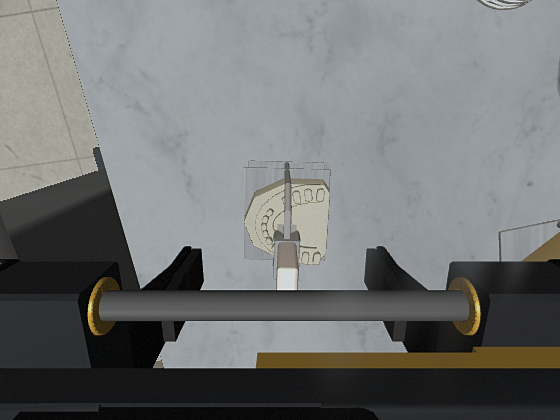

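Request:
drive_tool([
  [[0,0,0],[0,0,0]],
  [[0,0,0],[0,0,0]],
  [[0,0,0],[0,0,0]],
  [[0,0,0],[0,0,0]],
  [[0,0,0],[0,0,0]],
  [[0,0,0],[0,0,0]],
], hand=-1, squeeze=50)

```text
time_s: 3.35
tool_pos: [0.433, 0.129, 0.1269]
tool_rot: [55.7, 90.0, 47.8]
force: [0.5, 0.6, -0.6]
grip_width: 0.0468
```

Request:
drive_tool([
  [[0,0,0],[0,0,0]],
  [[0,0,0],[0,0,0]],
  [[0,0,0],[0,0,0]],
  [[0,0,0],[0,0,0]],
  [[0,0,0],[0,0,0]],
  [[0,0,0],[0,0,0]],
  [[0,0,0],[0,0,0]],
  [[0,0,0],[0,0,0]],
])

```text
time_s: 4.15
tool_pos: [0.433, 0.1289, 0.1268]
tool_rot: [-56.4, 90.0, -64.3]
force: [0.5, -0.0, -1.2]
grip_width: 0.0099
```

Request:
drive_tool([
  [[-0.3,0,0],[0,0,0]],
  [[-0.8,0,0],[0,0,0]],
  [[-0.8,0,0],[0,0,0]],
  [[-0.8,0,0],[0,0,0]],
  [[-0.8,0,0],[0,0,0]],
  [[-0.3,0,0],[0,0,0]],
  [[0,0,0],[0,0,0]],
])

```text
time_s: 4.85
tool_pos: [0.4338, 0.1293, 0.2805]
tool_rot: [36.4, 89.8, 28.5]
force: [0.4, -0.8, -3.3]
grip_width: 0.0096
```

```bash
python3 go.py 0.47 -0.180 0.28 5 10
```

```text
[[[0.0,-0.753,0.196],[-0.0108,0.0001,-0.0001]],[[0.0,-0.758,0.179],[-0.0108,0.0001,-0.0001]],[[0.001,-0.761,0.162],[-0.0108,0.0001,-0.0001]],[[0.001,-0.765,0.145],[-0.0108,0.0001,-0.0001]],[[0.001,-0.768,0.128],[-0.0108,0.0001,-0.0001]],[[0.001,-0.771,0.11],[-0.0108,0.0001,-0.0001]],[[0.001,-0.773,0.093],[-0.0108,0.0001,-0.0001]],[[0.001,-0.775,0.075],[-0.0108,0.0001,-0.0001]],[[0.001,-0.776,0.058],[-0.0108,0.0001,-0.0001]],[[0.001,-0.777,0.04],[-0.0108,0.0001,-0.0001]]]
```

Request:
drive_tool([
  [[0,-0.753,0.196],[-0.0108,0,0]],
  [[0,-0.758,0.179],[-0.0108,0,0]],
  [[0,-0.761,0.162],[-0.0108,0,0]],
  [[0,-0.765,0.145],[-0.0108,0,0]],
  [[0,-0.768,0.128],[-0.0108,0,0]],
  [[0,-0.771,0.11],[-0.0108,0,0]],
  [[0,-0.773,0.093],[-0.0108,0,0]],
  [[0,-0.775,0.075],[-0.0108,0,0]],
  [[0,-0.776,0.058],[-0.0108,0,0]],
  [[0,-0.777,0.04],[-0.0108,0,0]],
])

```text
time_s: 5.85
tool_pos: [0.4681, -0.1811, 0.2767]
tool_rot: [164.9, 89.8, 170.0]
force: [1.0, -0.7, -3.3]
grip_width: 0.0098
```

Request:
drive_tool([
  [[0,0,0],[0,0,0]],
  [[0,0,0],[0,0,0]],
])

```text
time_s: 6.05
tool_pos: [0.4681, -0.1805, 0.277]
tool_rot: [166.1, 89.8, 171.0]
force: [0.3, 0.8, -3.2]
grip_width: 0.0095
```

```bash
python3 - <<'E'
from cell import env
import cv2
from h import *
o=env.get_obs();print(o["tool_pos"],Rt(o)[:,2],Rt(o)[:,0],o["force"])
for n in("wrist","side","top"):
    c=env.read_camera(n); cv2.imwrite(f"pics/{n}3.png",c["frame"][:,:,::-1])
    if n=="side": cv2.imwrite("pics/s3a.png",cv2.resize(c["frame"][120:270,180:340,::-1],None,fx=4,fy=4,interpolation=cv2.INTER_CUBIC))
E
```

```text
[ 0.468129   -0.18048324  0.27699356] [ 0.99631612  0.08569119 -0.00334852] [-3.40725148e-03  5.39143389e-04 -9.99994050e-01] [ 0.34266726  0.76604466 -3.19850031]
```

View pics/wrist3.png

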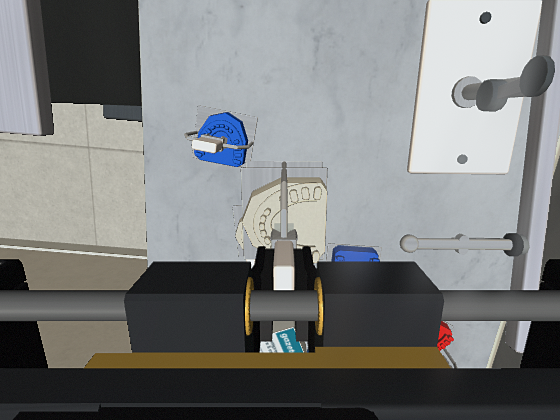

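View pics/s3a.png

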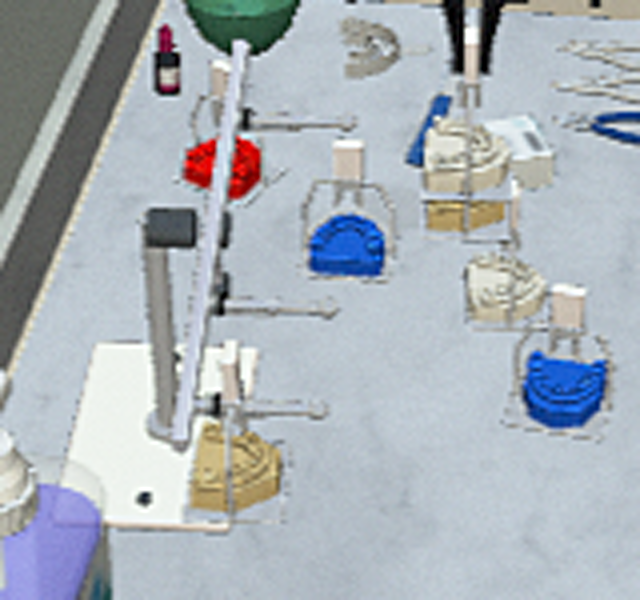

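```bash
python3 - <<'E'
import cv2
s=cv2.imread("pics/wrist3.png")
cv2.imwrite("pics/w3a.png",cv2.resize(s[215:275,390:530],None,fx=5.5,fy=5.5,interpolation=cv2.INTER_NEAREST))
cv2.imwrite("pics/w3b.png",cv2.resize(s[140:300,230:340],None,fx=3.7,fy=3.7,interpolation=cv2.INTER_NEAREST))
E
```

```text
(no output)
```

View pics/w3a.png

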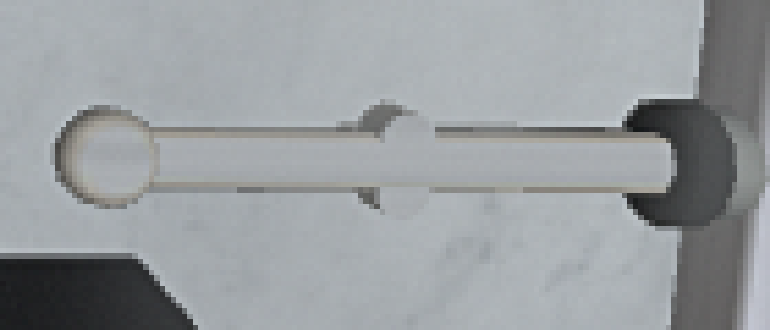

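View pics/w3b.png

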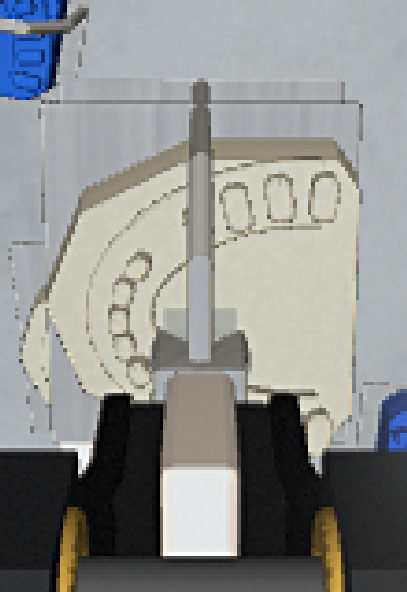

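```bash
python3 - <<'E'
from cell import env
from h import *
np.set_printoptions(precision=4,suppress=True)
c=env.read_camera("wrist");o=env.get_obs();R=Rt(o);T=o["tool_pos"];print(T,R[:,2])
for z in (.2145,.2165,.2185):
    b=onz(c,409.5,243.5,z);e=onz(c,511.8,244.5,z);r=onz(c,460.5,244,z)
    d=e-b;print(z,b,e,"yaw",np.degrees(np.arctan2(d[1],d[0])),"len",np.linalg.norm(d),"roller",np.linalg.norm(r-b))
zt=T[2]+.153-.1269
p=onz(c,230+201/3.7,266.8,zt);print("tab+y edge rel tool",R.T@(p-T), "lower",R.T@(onz(c,284,289.5,zt)-T))
print("peg dir proj check ball in tool",R.T@(onz(c,409.5,243.5,.2165)-T))
C=-c["R"].T@c["t"];print(C)
E
```

```text
[ 0.4692 -0.1789  0.2781] [ 0.9959  0.0901 -0.0011]
0.2145 [ 0.5614 -0.1848  0.2145] [ 0.6356 -0.1789  0.2145] yaw 4.5314908633772975 len 0.07450690827313479 roller 0.037133562202848906
0.2165 [ 0.5605 -0.184   0.2165] [ 0.6341 -0.1782  0.2165] yaw 4.53149086337729 len 0.07384538756558102 roller 0.036803866327503036
0.2185 [ 0.5596 -0.1833  0.2185] [ 0.6325 -0.1775  0.2185] yaw 4.531490863377305 len 0.07318386685802694 roller 0.036474170452157166
tab+y edge rel tool [-0.0261  0.0115  0.0001] lower [-0.0261  0.0001 -0.    ]
peg dir proj check ball in tool [ 0.0615 -0.0134  0.0905]
[ 0.4621 -0.1008  0.4398]
```

```bash
python3 go.py 0.5146 -0.1885 0.2624 4.4 4
```

```text
[[[0.098,-0.086,0.277],[0.0016,-0.0001,-0.0001]],[[0.098,-0.085,0.278],[0.0016,-0.0001,-0.0001]],[[0.098,-0.084,0.278],[0.0016,-0.0001,-0.0001]],[[0.098,-0.083,0.278],[0.0016,-0.0001,-0.0001]]]
```

Request:
drive_tool([
  [[0.098,-0.085,0.277],[0.0016,0,0]],
  [[0.098,-0.085,0.278],[0.0016,0,0]],
  [[0.098,-0.084,0.278],[0.0016,0,0]],
  [[0.098,-0.083,0.278],[0.0016,0,0]],
  [[0,0,0],[0,0,0]],
  [[0,0,0],[0,0,0]],
  [[0,0,0],[0,0,0]],
  [[0,0,0],[0,0,0]],
])

```text
time_s: 7.05
tool_pos: [0.5144, -0.1898, 0.2635]
tool_rot: [44.3, 89.9, 48.6]
force: [0.4, -0.2, -2.9]
grip_width: 0.0096
```

```bash
cat > look.py <<'E'
import sys,cv2
from cell import env
from h import *
np.set_printoptions(precision=4,suppress=True)
tag=sys.argv[1]; cams=sys.argv[2:] or ["wrist","side"]
o=env.get_obs();R=Rt(o);print("t",o["time_s"],o["tool_pos"],"phi",np.degrees(np.arctan2(R[1,2],R[0,2])),R[:,0],o["force"],o["grip_width"])
for n in cams:
    c=env.read_camera(n); f=c["frame"][:,:,::-1]; cv2.imwrite(f"pics/{n}{tag}.png",f)
    np.savez(f"pics/{n}{tag}.npz",**{k:c[k] for k in("fx","fy","cx","cy","R","t")},T=o["tool_pos"],TR=R)
    if n=="side": cv2.imwrite(f"pics/sidez{tag}.png",cv2.resize(f[130:230,200:340],None,fx=5.5,fy=5.5,interpolation=cv2.INTER_CUBIC))
E
python3 look.py 4
```

```text
t 7.05 [ 0.5144 -0.1898  0.2635] phi 4.288077754877193 [ 0.0006  0.0007 -1.    ] [ 0.3782 -0.1985 -2.9492] 0.009625397324664955
```

View pics/wrist4.png

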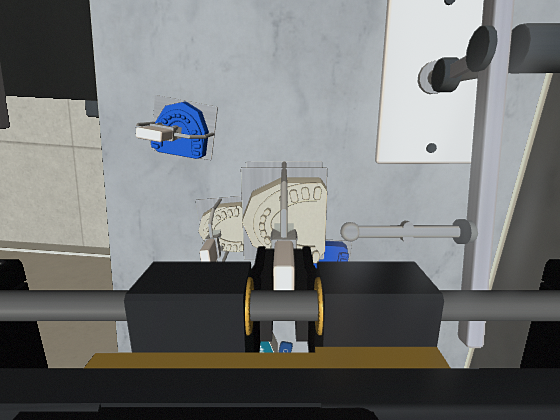

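View pics/sidez4.png

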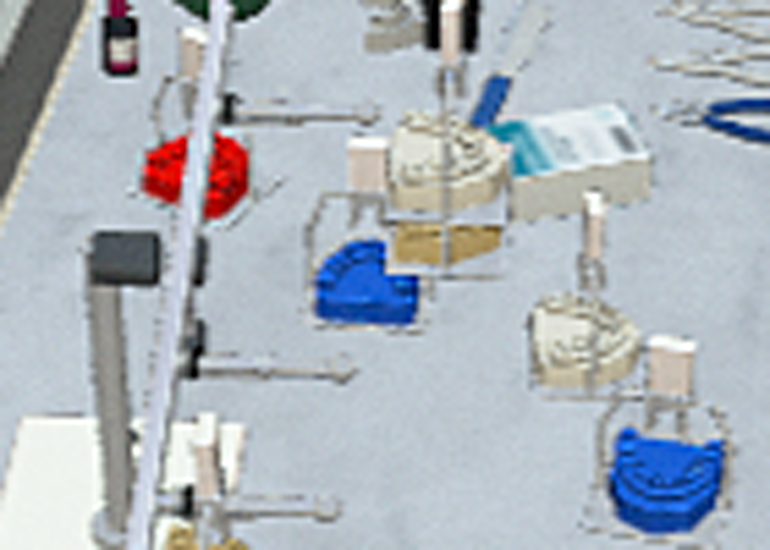

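```bash
python3 - <<'E'
import cv2
from h import *
from cell import env
np.set_printoptions(precision=4,suppress=True)
s=cv2.imread("pics/wrist4.png")
g=s[205:260,335:475]
cv2.imwrite("pics/w4a.png",cv2.resize(g,None,fx=5.5,fy=5.5,interpolation=cv2.INTER_NEAREST))
c=np.load("pics/wrist4.npz");sd=np.load("pics/side4.npz")
b=(349,231);
X,e=two(c,b,sd,(268.2,150.9));print("wrist+side",X,e)
for z in (.2145,.2165,.2185):
    p=onz(c,*b,z);q=onz(c,455,231.3,z);d=q-p
    print(z,p,"tool",c["TR"].T@(p-c["T"]),"yaw",np.degrees(np.arctan2(d[1],d[0])))
E
```

```text
wrist+side [ 0.5558 -0.1854  0.2153] 0.00452337230429636
0.2145 [ 0.5583 -0.1859  0.2145] tool [0.0491 0.0006 0.044 ] yaw 4.041591778742838
0.2165 [ 0.5578 -0.1852  0.2165] tool [0.0471 0.0013 0.0436] yaw 4.041591778742889
0.2185 [ 0.5573 -0.1845  0.2185] tool [0.0451 0.0021 0.0432] yaw 4.041591778742869
```

View pics/w4a.png

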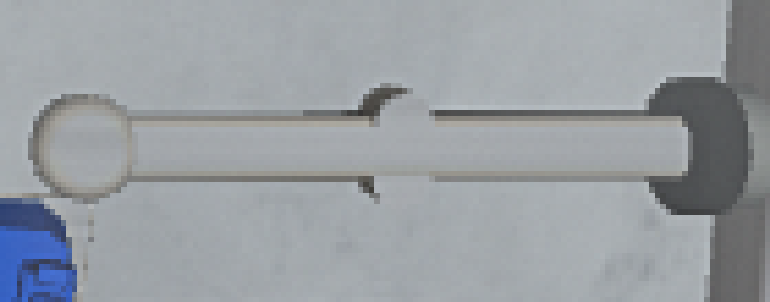

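Request:
drive_tool([
  [[0.025,0.03,0.15],[0,0,0]],
  [[0,0,0.15],[0,0,0]],
  [[0,0,0.15],[0,0,0]],
  [[0,0,0.15],[0,0,0]],
  [[0,0,0.15],[0,0,0]],
])

```text
time_s: 7.65
tool_pos: [0.5452, -0.1865, 0.2621]
tool_rot: [-129.8, 90.0, -125.5]
force: [-0.0, 0.5, -2.8]
grip_width: 0.0093
```

Request:
drive_tool([
  [[0,0,0.15],[0,0,0]],
  [[0,0,0.2],[0,0,0]],
  [[0,0,0.2],[0,0,0]],
  [[0,0,0.15],[0,0,0]],
  [[0,0,0.1],[0,0,0]],
  [[0,0,0],[0,0,0]],
  [[0,0,0],[0,0,0]],
])

```text
time_s: 8.35
tool_pos: [0.5763, -0.1844, 0.2621]
tool_rot: [-171.0, 90.0, -166.7]
force: [0.2, 0.5, -2.8]
grip_width: 0.0095
```

```bash
python3 look.py 5
```

```text
t 8.35 [ 0.5763 -0.1844  0.2621] phi 4.260722243725599 [-0.0004 -0.0001 -1.    ] [ 0.2207  0.4732 -2.7929] 0.009503719597344102
```

View pics/wrist5.png

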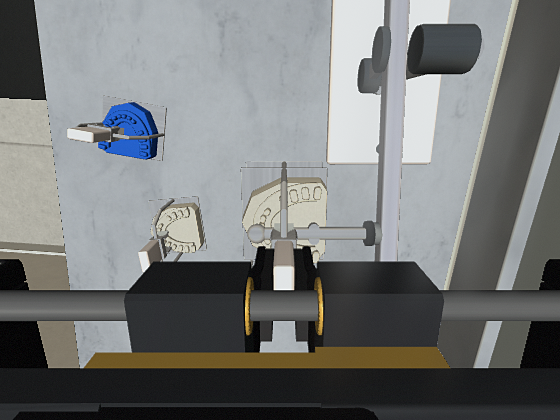

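View pics/sidez5.png

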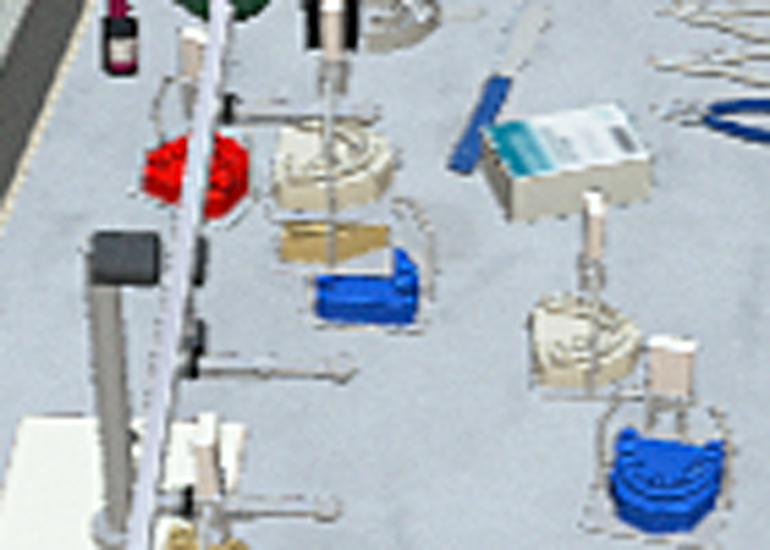

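```bash
python3 - <<'E'
from h import *
c=np.load("pics/wrist5.npz")
for z in (.2145,.2165,.2185):
    for u in (257,313): print(z,c["TR"].T@(onz(c,u,233.3,z)-c["T"]))
E
python3 - <<'E'
import cv2
s=cv2.imread("pics/wrist5.png")
cv2.imwrite("pics/w5a.png",cv2.resize(s[205:300,225:395],None,fx=4.5,fy=4.5,interpolation=cv2.INTER_NEAREST))
E
```

```text
0.2145 [ 0.0476458  -0.00044592 -0.01788463]
0.2145 [ 0.04763044 -0.00047965  0.01966208]
0.2165 [ 0.04564568  0.0003065  -0.01771494]
0.2165 [0.04563047 0.00027308 0.01947324]
0.2185 [ 0.04364556  0.00105892 -0.01754526]
0.2185 [0.04363049 0.00102582 0.01928439]
```

View pics/w5a.png

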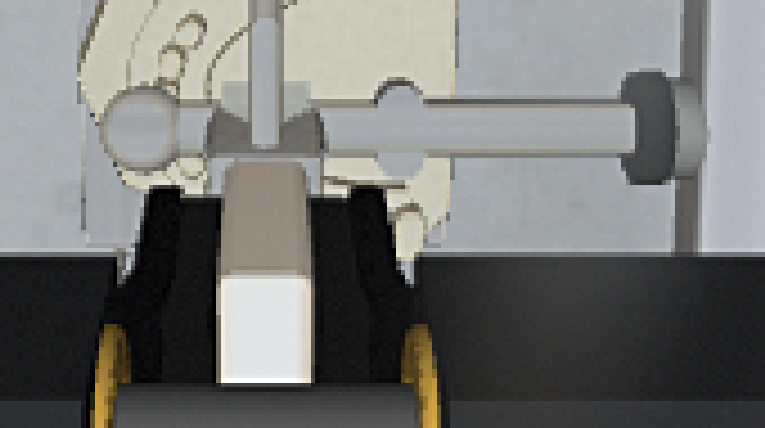

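Request:
drive_tool([
  [[0.1,0,0],[0,0,0]],
  [[0.13,0,0],[0,0,0]],
  [[0.13,0,0],[0,0,0]],
  [[0.13,0,0],[0,0,0]],
  [[0.06,0,0],[0,0,0]],
  [[0,0,0],[0,0,0]],
])

```text
time_s: 9.05
tool_pos: [0.5761, -0.1841, 0.2396]
tool_rot: [160.6, 89.9, 164.9]
force: [-0.3, 0.5, -3.0]
grip_width: 0.0095
```

Request:
drive_tool([
  [[0.05,0,0],[0,0,0]],
  [[0.05,0,0],[0,0,0]],
  [[0.05,0,0],[0,0,0]],
  [[0.05,0,0],[0,0,0]],
  [[0.05,0,0],[0,0,0]],
  [[0.05,0,0],[0,0,0]],
  [[0,0,0],[0,0,0]],
])

```text
time_s: 9.75
tool_pos: [0.5764, -0.1842, 0.2279]
tool_rot: [145.2, 90.0, 149.5]
force: [-1.0, -1.0, -1.1]
grip_width: 0.0097
```

Request:
drive_tool([
  [[0.04,0,0],[0,0,0]],
  [[0.04,0,0],[0,0,0]],
  [[0.04,0,0],[0,0,0]],
  [[0,0,0],[0,0,0]],
  [[0,0,0],[0,0,0]],
])

```text
time_s: 10.25
tool_pos: [0.5764, -0.1842, 0.2234]
tool_rot: [155.9, 90.0, 160.2]
force: [0.2, -0.8, -1.2]
grip_width: 0.0097
```

```bash
python3 look.py 6
```

```text
t 10.25 [ 0.5764 -0.1842  0.2234] phi 4.271605935718093 [-0.0001  0.     -1.    ] [ 0.2198 -0.7675 -1.2335] 0.00971517307312205
```

View pics/wrist6.png

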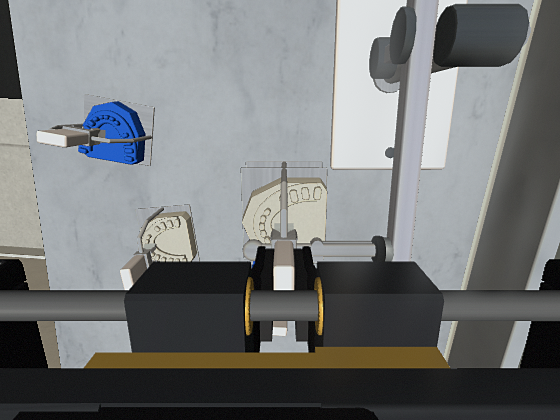

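View pics/sidez6.png

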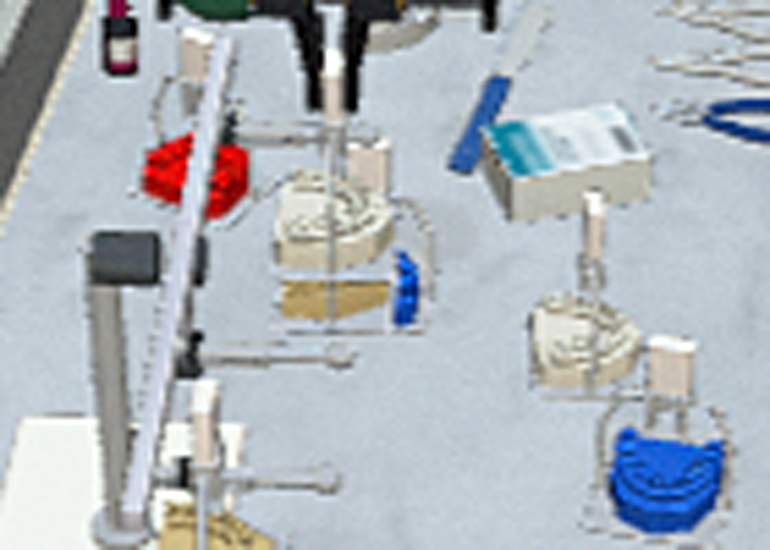

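```bash
python3 - <<'E'
from h import *
import cv2
np.set_printoptions(precision=4,suppress=True)
s=cv2.imread("pics/side6.png");cv2.imwrite("pics/s6b.png",cv2.resize(s[145:175,230:280],None,fx=12,fy=12,interpolation=cv2.INTER_NEAREST))
w=cv2.imread("pics/wrist6.png");cv2.imwrite("pics/w6b.png",cv2.resize(w[220:300,235:395],None,fx=4.8,fy=4.8,interpolation=cv2.INTER_NEAREST))
c=np.load("pics/side6.npz")
# ball seen at before: (268.2,150.9); assume x,y known plane: solve along vertical y=-0.1855 plane
def atx(c,u,v,x):
    o,d=ray(c,u,v);return o+d*(x-o[0])/d[0]
def aty(c,u,v,y):
    o,d=ray(c,u,v);return o+d*(y-o[1])/d[1]
for p in [(268.2,150.9),(375/5.5+200,132/5.5+130)]: print(aty(c,*p,-0.1855))
for z in (.19,.1965,.2025):
    w=np.load("pics/wrist6.npz")
    for u in (251,317): print(z,w["TR"].T@(onz(w,u,248.5,z)-w["T"]))
E
```

```text
[ 0.5536 -0.1855  0.2147]
[ 0.5537 -0.1855  0.2037]
0.19 [ 0.0334 -0.0053 -0.0207]
0.19 [ 0.0334 -0.0054  0.0211]
0.1965 [ 0.0269 -0.0025 -0.02  ]
0.1965 [ 0.0269 -0.0026  0.0204]
0.2025 [ 0.0209  0.     -0.0194]
0.2025 [ 0.0209 -0.      0.0198]
```

View pics/s6b.png

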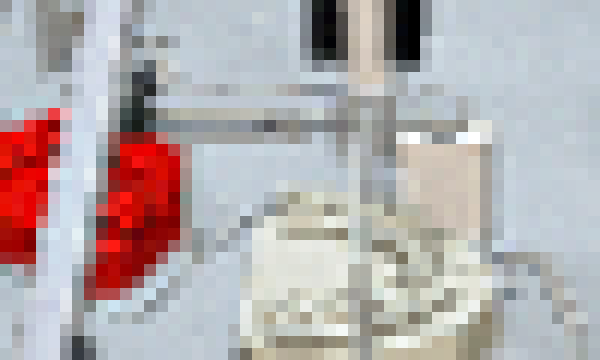

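View pics/w6b.png

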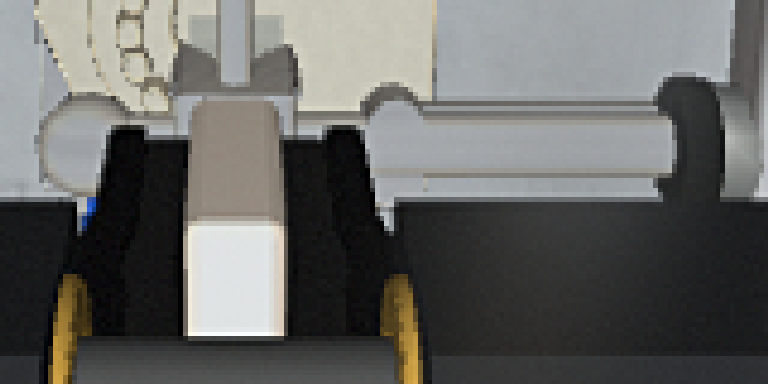

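Request:
drive_tool([
  [[0,0,0.05],[0,0,0]],
  [[0,0,0.05],[0,0,0]],
  [[0,0,0.05],[0,0,0]],
  [[0,0,0.05],[0,0,0]],
  [[0,0,0.04],[0,0,0]],
])

```text
time_s: 10.85
tool_pos: [0.5863, -0.1833, 0.2233]
tool_rot: [118.6, 90.0, 122.9]
force: [-0.7, -0.2, -1.0]
grip_width: 0.0094
```

Request:
drive_tool([
  [[0,0,0.04],[0,0,0]],
  [[0,0,0.04],[0,0,0]],
])

```text
time_s: 11.05
tool_pos: [0.5892, -0.1833, 0.2234]
tool_rot: [171.0, 90.0, 175.3]
force: [-1.4, -0.1, -1.8]
grip_width: 0.01
```

Request:
drive_tool([
  [[0,0,0.04],[0,0,0]],
  [[0,0,0.04],[0,0,0]],
])

```text
time_s: 11.25
tool_pos: [0.5915, -0.1832, 0.2231]
tool_rot: [169.9, 89.9, 174.1]
force: [-3.5, 0.7, -1.0]
grip_width: 0.0097
```

Request:
drive_tool([
  [[0,0,0.04],[0,0,0]],
  [[0,0,0.04],[0,0,0]],
])

```text
time_s: 11.45
tool_pos: [0.5956, -0.1829, 0.2233]
tool_rot: [135.2, 90.0, 139.5]
force: [-2.7, -0.0, -1.5]
grip_width: 0.0093
```

Request:
drive_tool([
  [[0,0,0.03],[0,0,0]],
  [[0,0,0.03],[0,0,0]],
  [[0,0,0.03],[0,0,0]],
])

```text
time_s: 11.75
tool_pos: [0.5995, -0.1825, 0.2235]
tool_rot: [-9.0, 90.0, -4.7]
force: [-1.7, -0.4, -1.4]
grip_width: 0.0099
```

Request:
drive_tool([
  [[0,0,0.02],[0,0,0]],
  [[0,0,0.02],[0,0,0]],
])

```text
time_s: 11.95
tool_pos: [0.6014, -0.1823, 0.2236]
tool_rot: [-8.1, 89.9, -3.8]
force: [-1.7, 0.3, -1.2]
grip_width: 0.0096
```

Request:
drive_tool([
  [[0,0,0.02],[0,0,0]],
  [[0,0,0.02],[0,0,0]],
])

```text
time_s: 12.15
tool_pos: [0.6027, -0.1822, 0.2236]
tool_rot: [-7.1, 90.0, -2.8]
force: [-0.1, -0.3, -1.5]
grip_width: 0.0096
```

Request:
drive_tool([
  [[0,0,0.02],[0,0,0]],
  [[0,0,0.02],[0,0,0]],
])

```text
time_s: 12.35
tool_pos: [0.6041, -0.182, 0.2234]
tool_rot: [23.8, 90.0, 28.0]
force: [-1.3, -0.7, -1.2]
grip_width: 0.0096
```

Request:
drive_tool([
  [[0,0,0.018],[0,0,0]],
  [[0,0,0.018],[0,0,0]],
])

```text
time_s: 12.55
tool_pos: [0.6055, -0.1819, 0.2234]
tool_rot: [55.9, 90.0, 60.2]
force: [-0.9, -0.6, -1.2]
grip_width: 0.0097
```

Request:
drive_tool([
  [[0,0,0.015],[0,0,0]],
  [[0,0,0.015],[0,0,0]],
])

```text
time_s: 12.75
tool_pos: [0.6067, -0.1819, 0.2234]
tool_rot: [74.2, 90.0, 78.4]
force: [-1.3, 0.1, -1.1]
grip_width: 0.0098
```

Request:
drive_tool([
  [[0,0,0.015],[0,0,0]],
  [[0,0,0.015],[0,0,0]],
])

```text
time_s: 12.95
tool_pos: [0.6079, -0.1818, 0.2234]
tool_rot: [64.6, 90.0, 68.8]
force: [-1.4, -0.7, -1.6]
grip_width: 0.0097
```

Request:
drive_tool([
  [[0,0,0.015],[0,0,0]],
  [[0,0,0.015],[0,0,0]],
])

```text
time_s: 13.15
tool_pos: [0.609, -0.1818, 0.2234]
tool_rot: [39.8, 90.0, 44.1]
force: [-0.9, 0.1, -1.2]
grip_width: 0.0094
```

Request:
drive_tool([
  [[0,0,0.015],[0,0,0]],
  [[0,0,0.015],[0,0,0]],
])

```text
time_s: 13.35
tool_pos: [0.6103, -0.1817, 0.2234]
tool_rot: [32.1, 90.0, 36.3]
force: [-1.3, -0.7, -1.3]
grip_width: 0.0099
```

Request:
drive_tool([
  [[0,0,0.015],[0,0,0]],
  [[0,0,0.015],[0,0,0]],
])

```text
time_s: 13.55
tool_pos: [0.6114, -0.1816, 0.2234]
tool_rot: [103.9, 90.0, 108.2]
force: [-0.1, 1.0, -1.5]
grip_width: 0.0099
```

Request:
drive_tool([
  [[0,0,0.015],[0,0,0]],
  [[0,0,0.015],[0,0,0]],
])

```text
time_s: 13.75
tool_pos: [0.6127, -0.1815, 0.2234]
tool_rot: [21.8, 90.0, 26.1]
force: [-1.5, 0.7, -1.0]
grip_width: 0.0097
```

Request:
drive_tool([
  [[0,0,0.015],[0,0,0]],
  [[0,0,0.015],[0,0,0]],
])

```text
time_s: 13.95
tool_pos: [0.6138, -0.1814, 0.2234]
tool_rot: [42.3, 90.0, 46.6]
force: [-0.8, -0.2, -1.6]
grip_width: 0.0096
```

Request:
drive_tool([
  [[0,0,0.015],[0,0,0]],
  [[0,0,0.015],[0,0,0]],
])

```text
time_s: 14.15
tool_pos: [0.615, -0.1813, 0.2234]
tool_rot: [32.3, 90.0, 36.5]
force: [-1.6, -0.4, -1.8]
grip_width: 0.0097
```

Request:
drive_tool([
  [[0,0,0.012],[0,0,0]],
  [[0,0,0.012],[0,0,0]],
])

```text
time_s: 14.35
tool_pos: [0.616, -0.1812, 0.2234]
tool_rot: [63.8, 90.0, 68.0]
force: [-0.8, 0.1, -1.6]
grip_width: 0.0098
```

Request:
drive_tool([
  [[0,0,0.012],[0,0,0]],
  [[0,0,0.012],[0,0,0]],
])

```text
time_s: 14.55
tool_pos: [0.6169, -0.1812, 0.2234]
tool_rot: [68.5, 90.0, 72.8]
force: [-0.6, 0.2, -2.4]
grip_width: 0.0095
```

```bash
python3 look.py 7
```

```text
t 14.55 [ 0.6169 -0.1812  0.2234] phi 4.277997364521478 [ 0.      0.0001 -1.    ] [-0.5785  0.2357 -2.3987] 0.009547448047793452
```

View pics/wrist7.png

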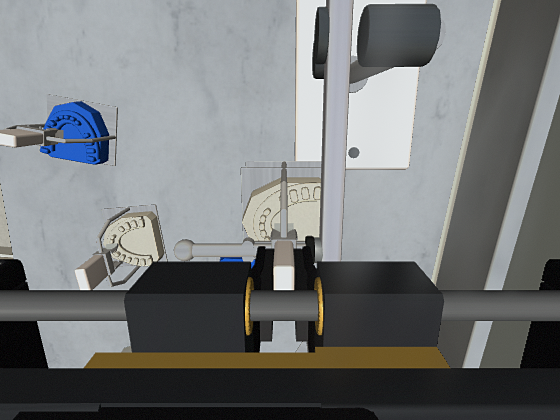

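Request:
drive_tool([
  [[0,0,0.012],[0,0,0]],
  [[0,0,0.012],[0,0,0]],
])

```text
time_s: 14.85
tool_pos: [0.6179, -0.1811, 0.2234]
tool_rot: [94.7, 90.0, 99.0]
force: [-1.0, 0.4, -0.7]
grip_width: 0.0098
```

Request:
drive_tool([
  [[0,0,0.012],[0,0,0]],
  [[0,0,0.012],[0,0,0]],
])

```text
time_s: 15.05
tool_pos: [0.6189, -0.181, 0.2234]
tool_rot: [56.1, 90.0, 60.4]
force: [-0.7, -0.5, -1.3]
grip_width: 0.0095
```

Request:
drive_tool([
  [[0,0,0.012],[0,0,0]],
  [[0,0,0.012],[0,0,0]],
])

```text
time_s: 15.25
tool_pos: [0.6198, -0.181, 0.2234]
tool_rot: [14.5, 90.0, 18.7]
force: [-1.8, -0.2, -1.8]
grip_width: 0.0095
```

Request:
drive_tool([
  [[0,0,0.012],[0,0,0]],
  [[0,0,0.012],[0,0,0]],
])

```text
time_s: 15.45
tool_pos: [0.6208, -0.1809, 0.2234]
tool_rot: [57.7, 90.0, 62.0]
force: [-1.5, -0.2, 0.1]
grip_width: 0.0095
```

Request:
drive_tool([
  [[0,0,0.01],[0,0,0]],
  [[0,0,0.01],[0,0,0]],
])

```text
time_s: 15.65
tool_pos: [0.6216, -0.1808, 0.2234]
tool_rot: [41.0, 90.0, 45.3]
force: [-1.0, 1.1, -2.3]
grip_width: 0.0101
```

Request:
drive_tool([
  [[0,0,0.01],[0,0,0]],
  [[0,0,0.01],[0,0,0]],
])

```text
time_s: 15.85
tool_pos: [0.6221, -0.1808, 0.2234]
tool_rot: [165.2, 90.0, 169.4]
force: [-1.9, -0.1, -0.4]
grip_width: 0.0096
```

Request:
drive_tool([
  [[0,0,0.01],[0,0,0]],
  [[0,0,0.01],[0,0,0]],
])

```text
time_s: 16.05
tool_pos: [0.6225, -0.1808, 0.2232]
tool_rot: [166.2, 89.9, 170.4]
force: [-3.4, -0.1, -1.3]
grip_width: 0.0095
```

Request:
drive_tool([
  [[0,0,0.01],[0,0,0]],
  [[0,0,0.01],[0,0,0]],
])

```text
time_s: 16.25
tool_pos: [0.623, -0.1808, 0.223]
tool_rot: [168.0, 89.9, 172.3]
force: [-5.3, 0.2, -0.9]
grip_width: 0.0095
```

Request:
drive_tool([
  [[0,0,0.01],[0,0,0]],
  [[0,0,0],[0,0,0]],
])

```text
time_s: 16.45
tool_pos: [0.6233, -0.1808, 0.223]
tool_rot: [167.9, 89.9, 172.1]
force: [-4.8, -0.1, -1.5]
grip_width: 0.0099
```

Request:
drive_tool([
  [[0,0,0.01],[0,0,0]],
  [[0,0,0.01],[0,0,0]],
])

```text
time_s: 16.65
tool_pos: [0.6236, -0.1808, 0.2228]
tool_rot: [167.7, 89.8, 171.9]
force: [-7.4, 0.1, -0.1]
grip_width: 0.0094
```

Request:
drive_tool([
  [[0,0,0.01],[0,0,0]],
  [[0,0,0.01],[0,0,0]],
])

```text
time_s: 16.85
tool_pos: [0.6239, -0.1808, 0.2227]
tool_rot: [168.1, 89.7, 172.3]
force: [-8.1, 0.3, -1.6]
grip_width: 0.0098
```

Request:
drive_tool([
  [[0,0,0.01],[0,0,0]],
  [[0,0,0],[0,0,0]],
])

```text
time_s: 17.05
tool_pos: [0.624, -0.1808, 0.2225]
tool_rot: [168.2, 89.7, 172.5]
force: [-7.7, 0.1, -0.8]
grip_width: 0.0095
```

Request:
drive_tool([
  [[0,0,0.01],[0,0,0]],
  [[0,0,0.01],[0,0,0]],
])

```text
time_s: 17.25
tool_pos: [0.6243, -0.1808, 0.2224]
tool_rot: [168.0, 89.6, 172.2]
force: [-8.6, 0.6, -1.2]
grip_width: 0.0101
```

Request:
drive_tool([
  [[0,0,0.01],[0,0,0]],
  [[0,0,0.01],[0,0,0]],
])

```text
time_s: 17.45
tool_pos: [0.6246, -0.1808, 0.2222]
tool_rot: [168.1, 89.6, 172.3]
force: [-10.4, -0.1, 0.1]
grip_width: 0.0096
```

Request:
drive_tool([
  [[0,0,0],[0,0,0]],
  [[0,0,0],[0,0,0]],
])

```text
time_s: 17.65
tool_pos: [0.6246, -0.1808, 0.2222]
tool_rot: [167.9, 89.6, 172.1]
force: [-10.8, 0.4, -0.8]
grip_width: 0.0097
```

Request:
drive_tool([
  [[0,0,0.01],[0,0,0]],
  [[0,0,0.008],[0,0,0]],
  [[0,0,0],[0,0,0]],
  [[0,0,0],[0,0,0]],
])

```text
time_s: 18.05
tool_pos: [0.6249, -0.1816, 0.2221]
tool_rot: [176.4, 89.5, -179.5]
force: [-10.1, -1.3, -0.7]
grip_width: 0.0095
```

```bash
python3 look.py 8
```

```text
t 18.05 [ 0.6249 -0.1816  0.2221] phi 4.166819919543233 [-0.0082 -0.0001 -1.    ] [-10.1423  -1.3012  -0.6574] 0.0094724519948569
```

View pics/wrist8.png

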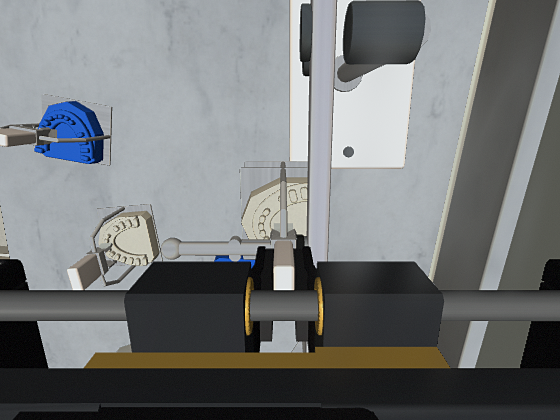

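View pics/sidez8.png

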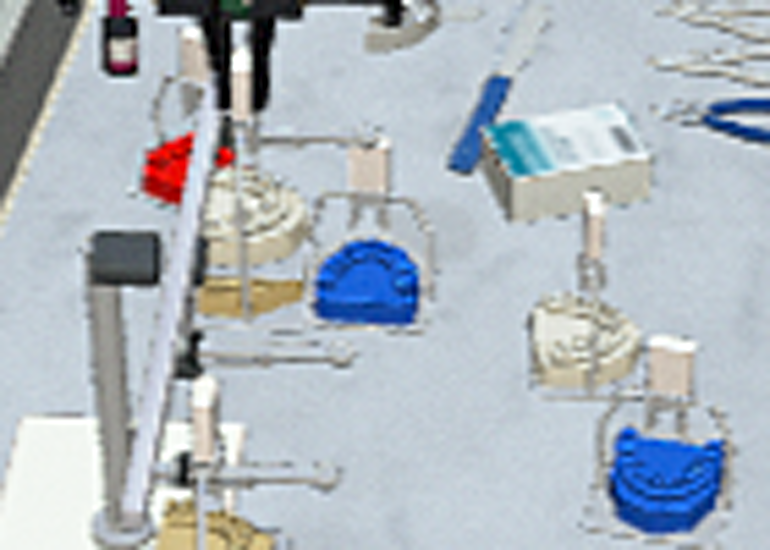

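Request:
drive_tool([
  [[0.03,0,-0.02],[0,0,0]],
  [[0.04,0,-0.02],[0,0,0]],
  [[0.04,0,-0.02],[0,0,0]],
  [[0.04,0,-0.01],[0,0,0]],
  [[0.03,0,0],[0,0,0]],
  [[0,0,0],[0,0,0]],
])

```text
time_s: 18.75
tool_pos: [0.6239, -0.1817, 0.2157]
tool_rot: [-173.6, 89.8, -169.4]
force: [-7.1, -0.5, 0.6]
grip_width: 0.0094
```

Request:
drive_tool([
  [[0,0,-0.02],[0,0,0]],
  [[0,0,-0.02],[0,0,0]],
  [[0,0,-0.02],[0,0,0]],
  [[0,0,0],[0,0,0]],
])

```text
time_s: 19.15
tool_pos: [0.6232, -0.1817, 0.2164]
tool_rot: [-87.3, 89.9, -83.1]
force: [-4.0, -2.5, -0.4]
grip_width: 0.0097
```

Request:
drive_tool([
  [[0,0,-0.02],[0,0,0]],
  [[0,0,-0.02],[0,0,0]],
  [[0,0,0],[0,0,0]],
])

```text
time_s: 19.45
tool_pos: [0.6225, -0.1812, 0.2166]
tool_rot: [-27.1, 89.9, -22.8]
force: [-0.7, -2.7, -0.1]
grip_width: 0.0101
```

Request:
drive_tool([
  [[0,0,0],[0,0,0]],
  [[0,0,0],[0,0,0]],
  [[0,0,0],[0,0,0]],
  [[0,0,0],[0,0,0]],
], hand=-0.3)

```text
time_s: 19.85
tool_pos: [0.6224, -0.18, 0.2163]
tool_rot: [34.7, 89.9, 39.1]
force: [0.6, -1.0, 0.5]
grip_width: 0.0287
```

```bash
python3 look.py 9
```

```text
t 19.85 [ 0.6224 -0.18    0.2163] phi 4.326223418865135 [ 0.0008  0.0007 -1.    ] [ 0.6232 -0.9649  0.46  ] 0.02871214585441146
```

View pics/wrist9.png

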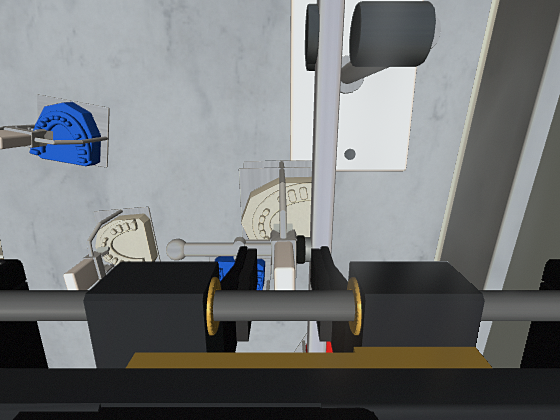

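View pics/sidez9.png

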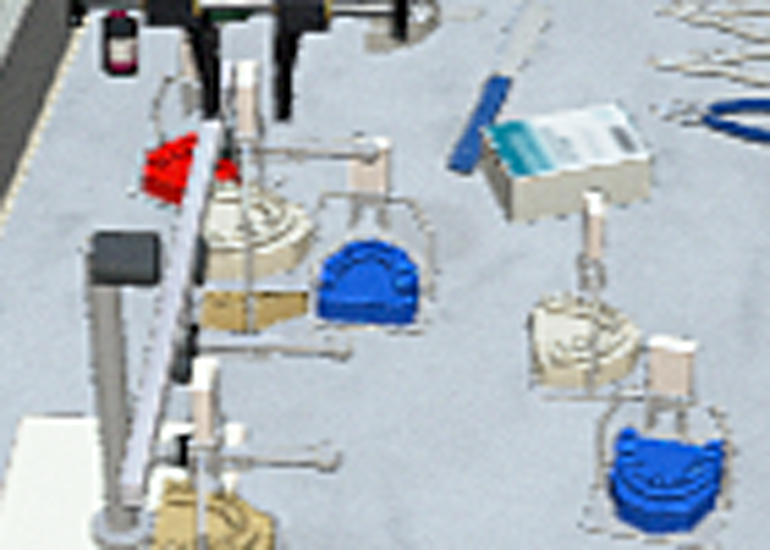

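Request:
drive_tool([
  [[-0.2,0,0],[0,0,0]],
  [[-0.5,0,0],[0,0,0]],
  [[-0.8,0,0],[0,0,0]],
  [[-0.8,0,0],[0,0,0]],
], hand=0.2)

```text
time_s: 20.35
tool_pos: [0.6216, -0.1807, 0.3096]
tool_rot: [137.1, 90.0, 141.3]
force: [0.1, 0.1, 0.7]
grip_width: 0.0502
```

```bash
python3 go.py 0.438 -0.262 0.225 0 6
```

```text
[[[0.352,-0.281,-0.788],[0.0059,-0.0,-0.0]],[[0.352,-0.291,-0.785],[0.0059,-0.0,-0.0]],[[0.352,-0.3,-0.781],[0.0059,-0.0,-0.0]],[[0.352,-0.31,-0.777],[0.0059,-0.0,-0.0]],[[0.352,-0.32,-0.773],[0.0059,-0.0,-0.0]],[[0.352,-0.329,-0.769],[0.0059,-0.0,-0.0]]]
```

Request:
drive_tool([
  [[0,-0.281,-0.788],[0.006,0,0]],
  [[0,-0.291,-0.785],[0.006,0,0]],
  [[0,-0.3,-0.781],[0.006,0,0]],
  [[0.6,-0.31,-0.7],[0.006,0,0]],
  [[0.7,-0.32,-0.7],[0.006,0,0]],
  [[0.7,-0.32,-0.7],[0.006,0,0]],
  [[0,0,-0.2],[0,0,0]],
  [[0,0,0],[0,0,0]],
  [[0,0,0],[0,0,0]],
], hand=1)

```text
time_s: 21.25
tool_pos: [0.4408, -0.2612, 0.2298]
tool_rot: [-4.2, 89.8, -4.2]
force: [0.1, 0.6, 0.0]
grip_width: 0.0867
```

```bash
python3 look.py 10 wrist side; python3 tab.py wrist 240 150 330 260 0.115
```

```text
t 21.25 [ 0.4408 -0.2612  0.2298] phi 0.02184107804630343 [ 0.0033 -0.0002 -1.    ] [0.0839 0.5515 0.0198] 0.08666772157691761
[ 0.4409 -0.2611  0.2295] [1.     0.0011 0.0022]Traceback (most recent call last):
  File "tab.py", line 18, in <module>
    c=env.read_camera(sys.argv[1]); tab(c,list(map(int,sys.argv[2:6])),float(sys.argv[6]))
                                    ~~~^^^^^^^^^^^^^^^^^^^^^^^^^^^^^^^^^^^^^^^^^^^^^^^^^^^
  File "tab.py", line 8, in tab
    n,l,st,_=cv2.connectedComponentsWithStats(m); k=1+np.argmax(st[1:,4])
                                                      ~~~~~~~~~^^^^^^^^^^
    return _wrapfunc(a, 'argmax', axis=axis, out=out, **kwds)
    return bound(*args, **kwds)
ValueError: attempt to get argmax of an empty sequence
```

View pics/wrist10.png

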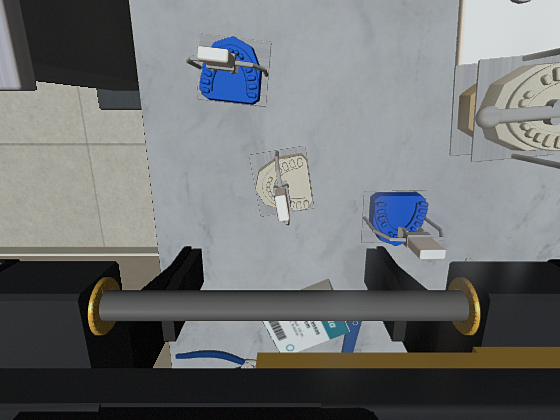

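View pics/sidez10.png

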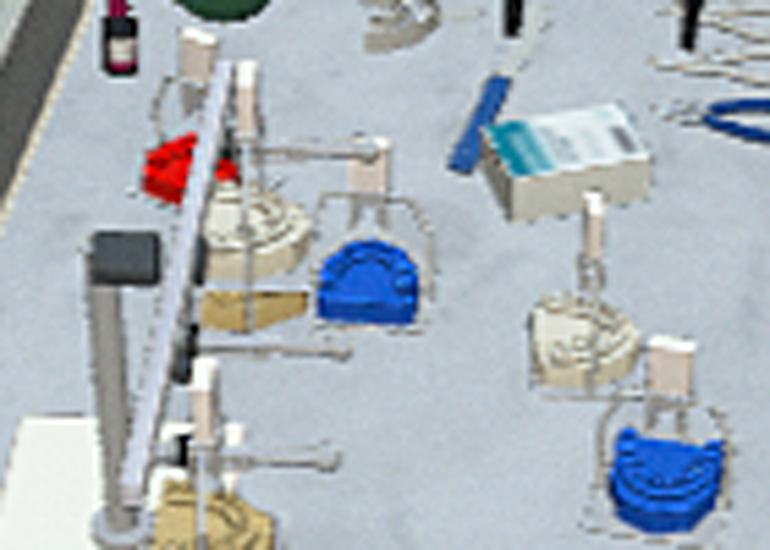

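```bash
python3 - <<'E'
import cv2,tab
from h import *
s=cv2.imread("pics/wrist10.png");cv2.imwrite("pics/w10a.png",cv2.resize(s[140:235,240:330],None,fx=6,fy=6,interpolation=cv2.INTER_NEAREST))
c=dict(np.load("pics/wrist10.npz"));c["frame"]=s[:,:,::-1]
g=s.min(axis=2);print(g[190:226,272:294:2])
for th in(200,210,215): tab.tab(c,(268,190,296,226),.115,th)
E
```

```text
[[175 156 106 116 117 118 113 153  85 174 175]
 [180 155 110 117 117 118 114 133  90 176 172]
 [177 152 114 119 117 121 114 109  96 175 172]
 [178 176 112 118 119 117 113 110  99 175 176]
 [129 184 116 116 114 104 106  82 135 178 174]
 [125 127 100 106 144 178 189  53 155 178 175]
 [111  65 180 217 218 218 207  58 153 178 176]
 [162  50 222 217 217 213 205  56 156 181 179]
 [175 124 220 214 215 215 209  56 158 121 102]
 [143 103 212 213 215 214 213  68 159 153 182]
 [173  79 207 213 214 213 218  86 157  91 185]
 [176 170 202 215 213 214 215 117 152  72 117]
 [158 177 196 214 214 214 217 148 155  46 177]
 [135 177 192 214 213 214 216 172 130  75 183]
 [170 114 198 213 214 213 215 187 103  93 182]
 [175 170 187 213 215 212 215 196 102  86 181]
 [135 175 170 215 214 215 214 194  76 109 178]
 [146 143 133 216 212 213 214 196  50 161 182]
 [145 148 115 217 213 214 214 200  54 169 137]
 [146 151  94 218 213 213 213 205  50 154 143]
 [145 151 101 212 213 213 214 208  55 153 149]
 [146 149 138 207 213 213 214 213  63 170 136]
 [145 151 141 203 213 214 215 217  80 164 160]
 [146 151 147 198 2
[... 556 characters left out ...]
61 159 159 156 162 159 130 164 160]]
n 214 px 281.4626168224299 207.44392523364485 mean [ 0.4394 -0.2631] yaw 9.681654078692922 size [ 7.5529 22.4002] rect ((439.3601989746094, -263.411376953125), (7.902780532836914, 22.047269821166992), 9.659385681152344)
n 193 px 281.51295336787564 207.70466321243524 mean [ 0.4394 -0.2634] yaw 9.559687907708854 size [ 6.8852 22.0189] rect ((439.43292236328125, -263.40850830078125), (6.774260520935059, 21.761066436767578), 9.299145698547363)
n 13 px 279.38461538461536 196.6153846153846 mean [ 0.4376 -0.2534] yaw -81.03480135993368 size [1.6572 7.2069] rect ((437.67291259765625, -253.44993591308594), (6.195088863372803, 1.497620940208435), 8.302759170532227)
```

View pics/w10a.png

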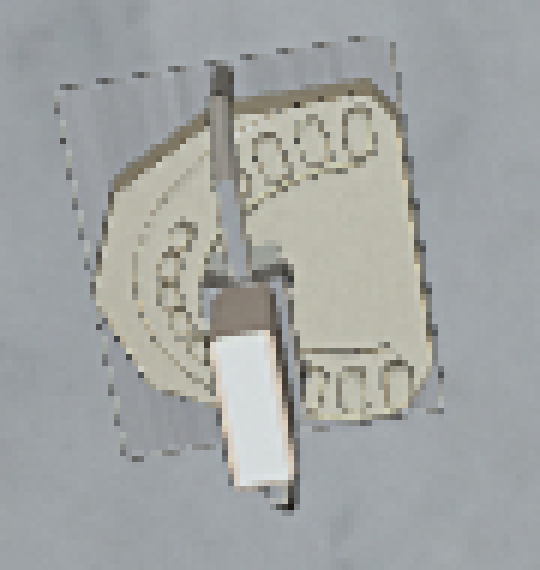

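```bash
python3 - <<'E'
from h import *
c=np.load("pics/wrist10.npz")
for p,z in [((362,192),0),((362,242),0),((428,192),0),((362,230),.09),((425,253),.115)]: print(p,z,np.round(onz(c,*p,z),4))
E
python3 go.py 0.4392 -0.2632 0.089 9.6 6
```

```text
(362, 192) 0 [ 0.5364 -0.2772  0.    ]
(362, 242) 0 [ 0.5408 -0.3421  0.    ]
(428, 192) 0 [ 0.6164 -0.2773  0.    ]
(362, 230) 0.09 [ 0.5169 -0.2931  0.09  ]
(425, 253) 0.115 [ 0.569  -0.3061  0.115 ]
[[[0.584,-0.008,-0.007],[-0.0133,0.0001,0.0001]],[[0.584,-0.008,-0.007],[-0.0133,0.0001,0.0001]],[[0.584,-0.008,-0.007],[-0.0133,0.0001,0.0001]],[[0.584,-0.008,-0.007],[-0.0133,0.0001,0.0001]],[[0.584,-0.008,-0.007],[-0.0133,0.0001,0.0001]],[[0.584,-0.008,-0.008],[-0.0133,0.0001,0.0001]]]
```

Request:
drive_tool([
  [[0.584,-0.008,-0.007],[-0.0133,0,0]],
  [[0.584,-0.008,-0.007],[-0.0133,0,0]],
  [[0.584,-0.008,-0.007],[-0.0133,0,0]],
  [[0.584,-0.008,-0.007],[-0.0133,0,0]],
  [[0.584,-0.008,-0.007],[-0.0133,0,0]],
  [[0.584,-0.008,-0.008],[-0.0133,0,0]],
  [[0,0,0],[0,0,0]],
  [[0,0,0],[0,0,0]],
], hand=0.2)

```text
time_s: 22.2
tool_pos: [0.438, -0.2637, 0.0885]
tool_rot: [-127.1, 89.9, -117.6]
force: [-1.0, -0.1, 0.8]
grip_width: 0.0526
```

```bash
python3 look.py 11 wrist
```

```text
t 22.2 [ 0.438  -0.2637  0.0885] phi 9.522706058506499 [-0.0005 -0.0009 -1.    ] [-0.9819 -0.0823  0.7822] 0.052598347778847046
```

View pics/wrist11.png

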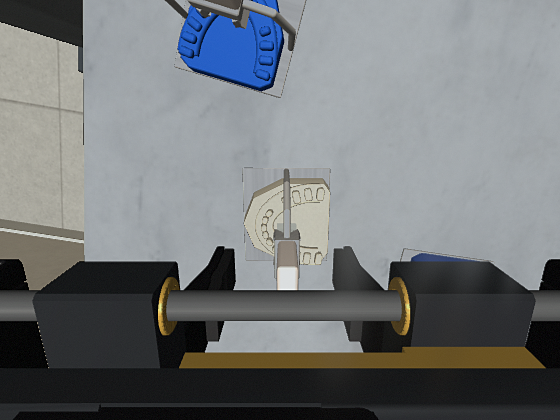

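Tab (286,275) sits centred between the fingers and square to them. Closing.

Request:
drive_tool([
  [[0,0,0],[0,0,0]],
  [[0,0,0],[0,0,0]],
  [[0,0,0],[0,0,0]],
  [[0,0,0],[0,0,0]],
  [[0,0,0],[0,0,0]],
  [[0,0,0],[0,0,0]],
  [[0,0,0],[0,0,0]],
  [[0,0,0],[0,0,0]],
  [[0,0,0],[0,0,0]],
], hand=-1, squeeze=50)

```text
time_s: 23.15
tool_pos: [0.4371, -0.2634, 0.0878]
tool_rot: [146.8, 90.0, 156.4]
force: [-0.9, -0.4, -1.8]
grip_width: 0.0098
```

```bash
python3 - <<'E'
from h import *
s=np.load("pics/side10.npz");w=np.load("pics/wrist9.npz")
print(w["T"])
def aty(c,u,v,y):
    o,d=ray(c,u,v);return o+d*(y-o[1])/d[1]
# LI ball now side (348,352)/5.5 ; initial: (345,370) in sidez4
for p in [(348,352),(345,371)]: print(aty(s,p[0]/5.5+200,p[1]/5.5+130,-0.001))
u=np.array([np.cos(np.radians(4.3)),np.sin(np.radians(4.3))]);l=np.array([-u[1],u[0]])
B=np.array([.5578,-.1857]) # right ball wrist4
print("LI ball est from right ball",B+l*(.115*np.cos(.15)+.07*1), "LO",B+l*.275)
E
```

```text
[ 0.62235197 -0.18004726  0.21630338]
[ 0.54026608 -0.001       0.19994656]
[ 0.54189759 -0.001       0.18783659]
LI ball est from right ball [ 0.54402576 -0.00250844] LO [0.53718085 0.08852591]
```

Request:
drive_tool([
  [[-0.2,0,0],[0,0,0]],
  [[-0.7,0,0],[0,0,0]],
  [[-0.9,0,0],[0,0,0]],
  [[-0.9,0,0],[0,0,0]],
  [[-0.9,0,0],[0,0,0]],
  [[-0.5,0,0],[0,0,0]],
  [[0,0,0],[0,0,0]],
])

```text
time_s: 23.85
tool_pos: [0.439, -0.2647, 0.2555]
tool_rot: [-20.6, 89.6, -11.1]
force: [0.3, -0.8, -1.5]
grip_width: 0.0095
```

```bash
python3 go.py 0.482 -0.006 0.2478 4.3 9
```

```text
[[[0.021,0.689,0.236],[0.0048,0.0003,0.0001]],[[0.021,0.691,0.229],[0.0048,0.0003,0.0001]],[[0.021,0.694,0.223],[0.0048,0.0003,0.0001]],[[0.021,0.696,0.215],[0.0048,0.0003,0.0001]],[[0.021,0.698,0.208],[0.0048,0.0003,0.0001]],[[0.021,0.7,0.201],[0.0048,0.0003,0.0001]],[[0.021,0.702,0.194],[0.0048,0.0003,0.0001]],[[0.021,0.704,0.187],[0.0048,0.0003,0.0001]],[[0.021,0.706,0.18],[0.0048,0.0003,0.0001]]]
```

Request:
drive_tool([
  [[0.02,0.689,0.236],[0.0048,0,0]],
  [[0.02,0.691,0.229],[0.0048,0,0]],
  [[0.02,0.694,0.223],[0.0048,0,0]],
  [[0.02,0.696,0.215],[0.0048,0,0]],
  [[0.02,0.698,0.208],[0.0048,0,0]],
  [[0.02,0.7,0.2],[0.0048,0,0]],
  [[0.02,0.7,0.194],[0.0048,0,0]],
  [[0.02,0.7,0.187],[0.0048,0,0]],
  [[0.02,0.7,0.18],[0.0048,0,0]],
])

```text
time_s: 24.75
tool_pos: [0.4794, -0.0043, 0.2434]
tool_rot: [-175.2, 89.9, -170.9]
force: [0.7, 0.0, -1.8]
grip_width: 0.0101
```

Request:
drive_tool([
  [[0,0,0],[0,0,0]],
  [[0,0,0],[0,0,0]],
  [[0,0,0],[0,0,0]],
  [[0,0,0],[0,0,0]],
])

```text
time_s: 25.15
tool_pos: [0.4799, -0.0066, 0.2446]
tool_rot: [-173.1, 90.0, -168.9]
force: [0.1, 0.6, -0.3]
grip_width: 0.0098
```

```bash
python3 look.py 12; python3 - <<'E'
import cv2
s=cv2.imread("pics/wrist12.png")
cv2.imwrite("pics/w12a.png",cv2.resize(s[200:290,230:530],None,fx=2.6,fy=2.6,interpolation=cv2.INTER_NEAREST))
E
```

```text
t 25.15 [ 0.4799 -0.0066  0.2446] phi 4.2210357890655015 [-0.0004 -0.0001 -1.    ] [ 0.0576  0.591  -0.3185] 0.009849362488780612
```

View pics/wrist12.png

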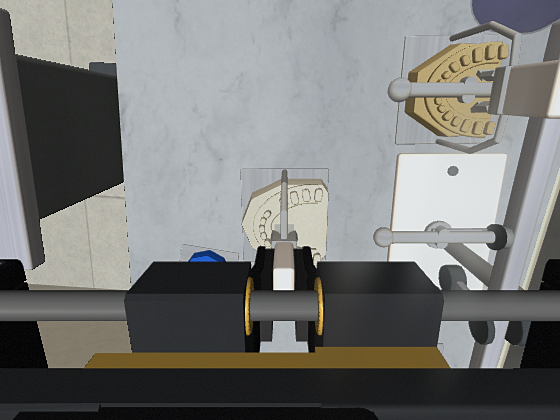

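View pics/sidez12.png

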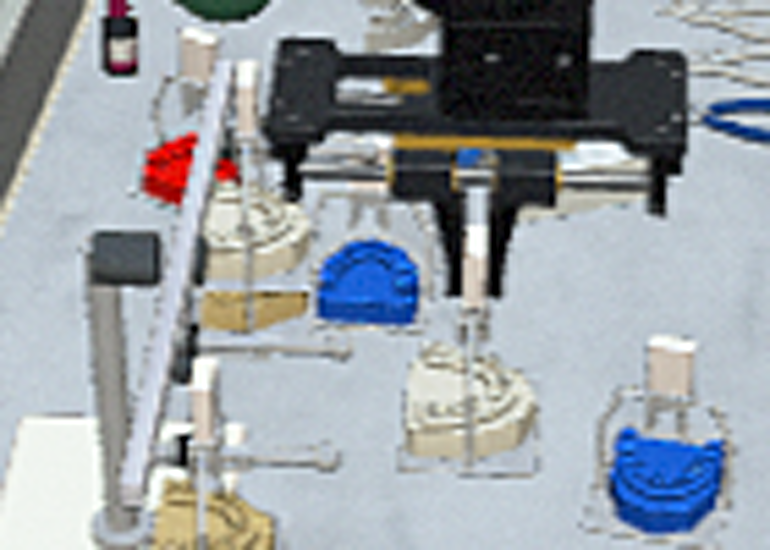

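View pics/w12a.png

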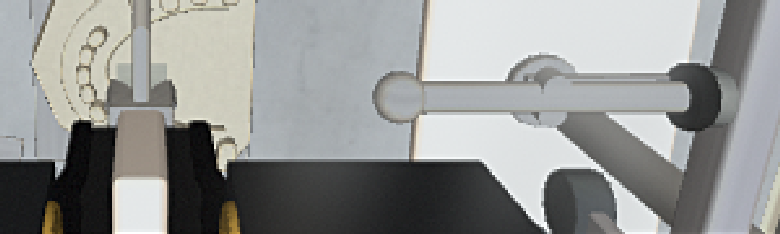

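```bash
python3 - <<'E'
from h import *
import cv2
np.set_printoptions(precision=4,suppress=True)
f=cv2.imread("pics/side12.png");cv2.imwrite("pics/s12b.png",cv2.resize(f[180:205,235:270],None,fx=16,fy=16,interpolation=cv2.INTER_NEAREST))
c=np.load("pics/wrist12.npz");s=np.load("pics/side12.npz")
print(two(c,(383,237),s,(347/5.5+200,352.5/5.5+130)))
for z in (.198,.201,.204,.207):
    p=onz(c,383,237,z);q=onz(c,488,237,z);d=q-p
    print(z,p,"tool",c["TR"].T@(p-c["T"]),"yaw",np.degrees(np.arctan2(d[1],d[0])),"len",np.linalg.norm(d), "rollers", np.linalg.norm(onz(c,437,237,z)-p))
E
```

```text
(array([ 0.5434, -0.0034,  0.1989]), np.float64(0.005093751222825263))
0.198 [ 0.5464 -0.0045  0.198 ] tool [ 0.0466 -0.0028  0.0665] yaw 4.169738617215874 len 0.07030271115953049 rollers 0.036154403605056895
0.201 [ 0.5454 -0.0034  0.201 ] tool [ 0.0436 -0.0016  0.0655] yaw 4.169738617215873 len 0.06929068823810627 rollers 0.03563395304838191
0.204 [ 0.5443 -0.0023  0.204 ] tool [ 0.0406 -0.0004  0.0646] yaw 4.169738617215872 len 0.06827866531668207 rollers 0.03511350249170682
0.207 [ 0.5433 -0.0012  0.207 ] tool [0.0376 0.0008 0.0636] yaw 4.169738617215871 len 0.06726664239525787 rollers 0.034593051935031954
```

View pics/s12b.png

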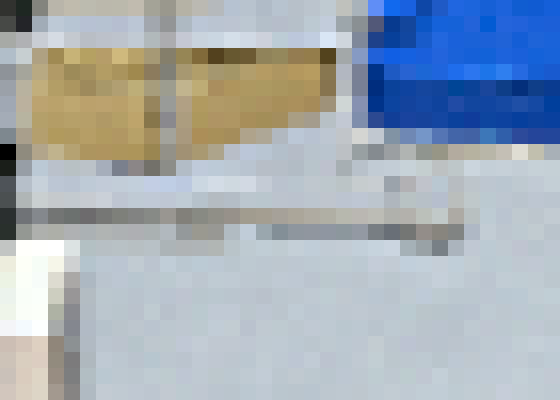

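```bash
python3 - <<'E'
from cell import env
o=env.get_obs();print(o["time_s"],o["tool_pos"],o["force"])
E
```

```text
25.25 [ 0.48004518 -0.00623428  0.24483519] [ 0.5351876  -0.20601306 -0.77637495]
```

Request:
drive_tool([
  [[-0.04,0,0.2],[0,0,0]],
  [[0,0,0.3],[0,0,0]],
  [[0,0,0.3],[0,0,0]],
  [[0,0,0.2],[0,0,0]],
  [[0,0,0],[0,0,0]],
  [[0,0,0],[0,0,0]],
  [[0,0,0],[0,0,0]],
])

```text
time_s: 25.95
tool_pos: [0.5196, -0.0024, 0.2464]
tool_rot: [154.1, 90.0, 158.5]
force: [-0.3, 0.5, -1.8]
grip_width: 0.0096
```

```bash
python3 look.py 13; python3 - <<'E'
import cv2
s=cv2.imread("pics/wrist13.png")
cv2.imwrite("pics/w13a.png",cv2.resize(s[200:300,230:450],None,fx=3.6,fy=3.6,interpolation=cv2.INTER_NEAREST))
E
```

```text
t 25.95 [ 0.5196 -0.0024  0.2464] phi 4.339882474511391 [-0.0004  0.0002 -1.    ] [-0.3011  0.5261 -1.7801] 0.009637843806883003
```

View pics/w13a.png

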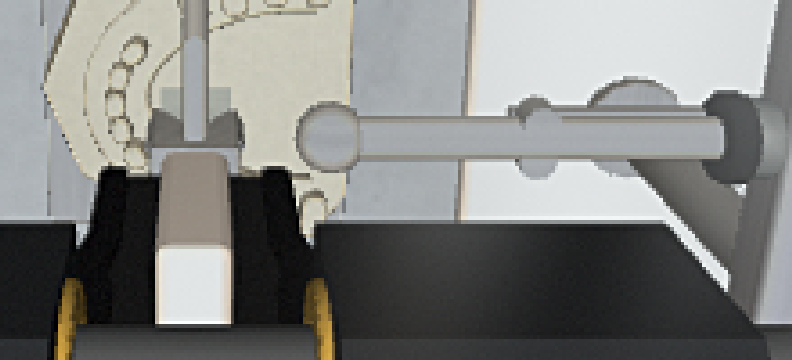

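View pics/sidez13.png

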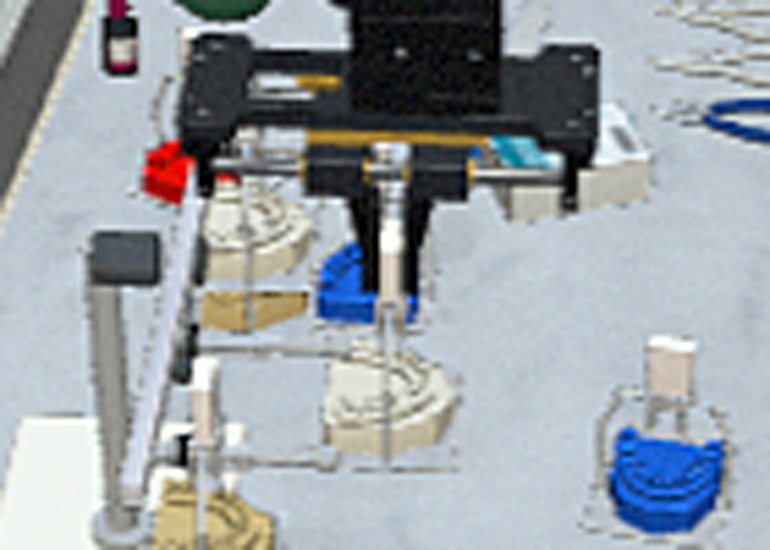

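```bash
python3 - <<'E'
from h import *
np.set_printoptions(precision=4,suppress=True)
a=np.load("pics/wrist12.npz");b=np.load("pics/wrist13.npz");s=np.load("pics/side13.npz")
print("w-w LI",two(a,(383.5,237.3),b,(321.7,237.8)))
print("w-s",two(b,(321.7,237.8),s,(262,194.1)))
# validate on right ball pose3/4 -> note pose3 npz missing; pose4 & 5
p=np.load("pics/wrist4.npz");q=np.load("pics/wrist5.npz")
print("w-w R",two(p,(349.9,231.7),q,(225+143/4.5,205+130/4.5)))
for z in (.198,.201,.204,.207): print(z,b["TR"].T@(onz(b,321.7,237.8,z)-b["T"]))
z=b["T"][2]+.115-.0878
for r in (243/3.6+200,): print("tab edge",b["TR"].T@(onz(b,284,r,z)-b["T"]))
E
```

```text
w-w LI (array([ 0.5447, -0.0024,  0.2038]), np.float64(0.0003007467572284671))
w-s (array([ 0.5452, -0.0053,  0.1958]), np.float64(0.0014590763448911665))
w-w R (array([ 0.5584, -0.1857,  0.2167]), np.float64(0.0001476173635503985))
0.198 [ 0.0484 -0.004   0.0257]
0.201 [ 0.0454 -0.0028  0.0254]
0.204 [ 0.0424 -0.0017  0.025 ]
0.207 [ 0.0394 -0.0005  0.0246]
tab edge [-0.0272  0.0115  0.0001]
```

Request:
drive_tool([
  [[-0.06,-0.03,0.05],[0,0,0]],
  [[0,0,0.1],[0,0,0]],
  [[0,0,0.15],[0,0,0]],
  [[0,0,0.15],[0,0,0]],
  [[0,0,0.15],[0,0,0]],
])

```text
time_s: 26.55
tool_pos: [0.5447, -0.0015, 0.2488]
tool_rot: [-80.5, 90.0, -76.1]
force: [-0.8, -0.1, -1.4]
grip_width: 0.0096
```

Request:
drive_tool([
  [[0,0,0.15],[0,0,0]],
  [[0,0,0.15],[0,0,0]],
  [[0,0,0.15],[0,0,0]],
  [[0,0,0.075],[0,0,0]],
  [[0,0,0],[0,0,0]],
  [[0,0,0],[0,0,0]],
])

```text
time_s: 27.15
tool_pos: [0.5648, -0.0002, 0.2488]
tool_rot: [-177.2, 90.0, -172.8]
force: [-0.3, 0.5, -1.2]
grip_width: 0.0098
```

```bash
python3 look.py 14; python3 - <<'E'
import cv2
s=cv2.imread("pics/wrist14.png")
cv2.imwrite("pics/w14a.png",cv2.resize(s[200:300,210:430],None,fx=3.6,fy=3.6,interpolation=cv2.INTER_NEAREST))
E
```

```text
t 27.15 [ 0.5648 -0.0002  0.2488] phi 4.338163841418229 [-0.0003 -0.     -1.    ] [-0.2547  0.4956 -1.243 ] 0.009791829440651644
```

View pics/w14a.png

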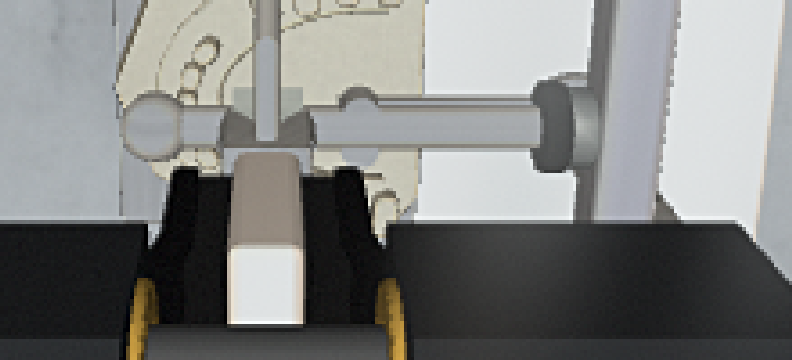

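View pics/sidez14.png

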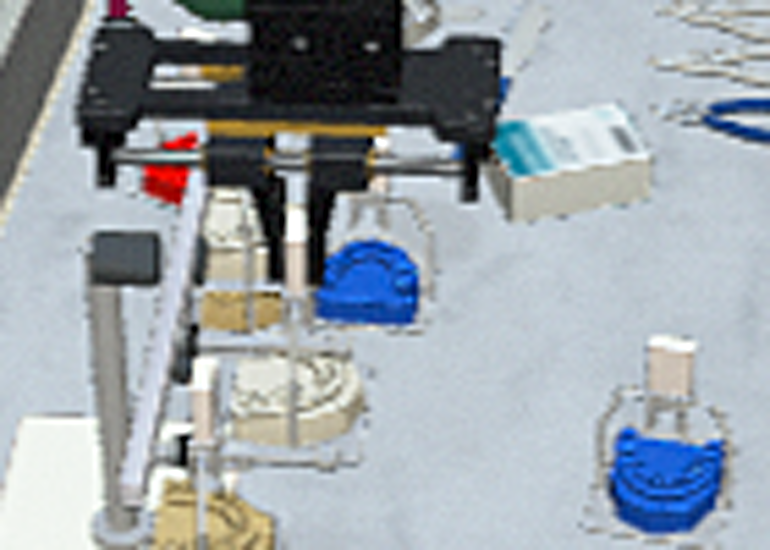

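Request:
drive_tool([
  [[0.1,0,-0.025],[0,0,0]],
  [[0.13,0,-0.025],[0,0,0]],
  [[0.13,0,0],[0,0,0]],
  [[0.13,0,0],[0,0,0]],
  [[0.07,0,0],[0,0,0]],
  [[0.05,0,0],[0,0,0]],
  [[0.045,0,0],[0,0,0]],
  [[0.04,0,0],[0,0,0]],
  [[0,0,0],[0,0,0]],
  [[0,0,0],[0,0,0]],
])

```text
time_s: 28.25
tool_pos: [0.5631, -0.0001, 0.2212]
tool_rot: [23.3, 90.0, 27.7]
force: [-0.4, 0.5, -0.5]
grip_width: 0.0094
```

```bash
python3 look.py 15; python3 - <<'E'
import cv2
s=cv2.imread("pics/wrist15.png")
cv2.imwrite("pics/w15a.png",cv2.resize(s[200:300,210:430],None,fx=3.6,fy=3.6,interpolation=cv2.INTER_NEAREST))
E
```

```text
t 28.25 [ 0.5631 -0.0001  0.2212] phi 4.351630876142876 [ 0.0003  0.0001 -1.    ] [-0.4466  0.5446 -0.4853] 0.00944982471835147
```

View pics/w15a.png

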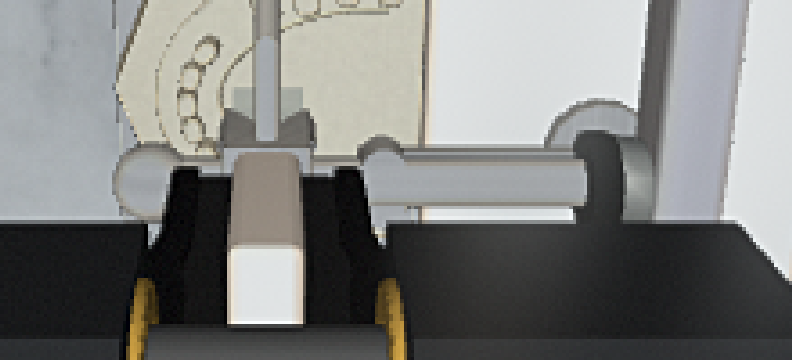

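View pics/sidez15.png

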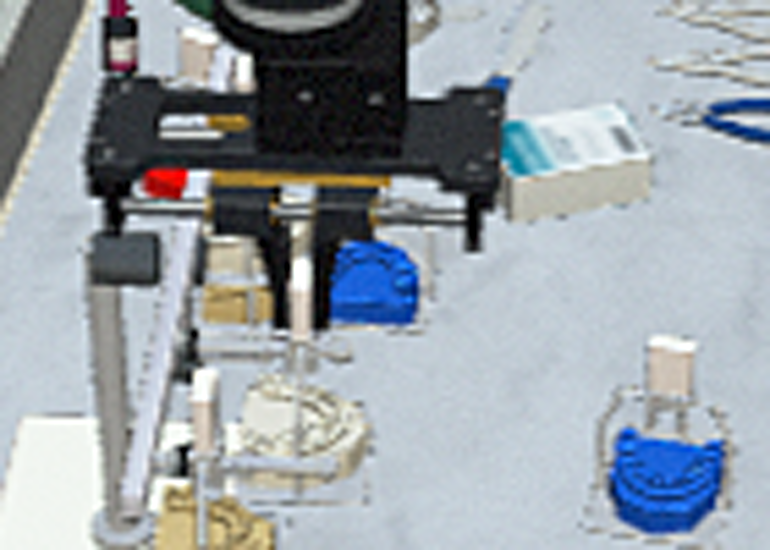

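Request:
drive_tool([
  [[0,0,0.05],[0,0,0]],
  [[0,0,0.05],[0,0,0]],
  [[0,0,0.05],[0,0,0]],
  [[0,0,0.04],[0,0,0]],
  [[0,0,0.04],[0,0,0]],
])

```text
time_s: 28.85
tool_pos: [0.5723, 0.0005, 0.221]
tool_rot: [-110.6, 90.0, -106.3]
force: [-0.7, -0.3, -0.1]
grip_width: 0.0097
```

Request:
drive_tool([
  [[0,0,0.035],[0,0,0]],
  [[0,0,0.035],[0,0,0]],
  [[0,0,0.035],[0,0,0]],
])

```text
time_s: 29.15
tool_pos: [0.5759, 0.0011, 0.2209]
tool_rot: [159.6, 89.9, 163.9]
force: [-2.3, 0.3, -0.3]
grip_width: 0.0096
```

Request:
drive_tool([
  [[0,0,0.035],[0,0,0]],
  [[0,0,0.035],[0,0,0]],
  [[0,0,0.035],[0,0,0]],
])

```text
time_s: 29.45
tool_pos: [0.5805, 0.0013, 0.2209]
tool_rot: [125.8, 90.0, 130.2]
force: [-2.4, 1.6, -0.3]
grip_width: 0.0096
```

Request:
drive_tool([
  [[0,0,0.03],[0,0,0]],
  [[0,0,0.03],[0,0,0]],
  [[0,0,0.03],[0,0,0]],
])

```text
time_s: 29.75
tool_pos: [0.5844, 0.0015, 0.2211]
tool_rot: [11.1, 90.0, 15.4]
force: [-1.6, 0.3, -0.8]
grip_width: 0.0099
```

Request:
drive_tool([
  [[0,0,0.025],[0,0,0]],
  [[0,0,0.025],[0,0,0]],
  [[0,0,0.02],[0,0,0]],
])

```text
time_s: 30.05
tool_pos: [0.5876, 0.0017, 0.2213]
tool_rot: [2.8, 89.9, 7.1]
force: [-0.8, -0.0, -0.3]
grip_width: 0.0094
```

Request:
drive_tool([
  [[0,0,0.02],[0,0,0]],
  [[0,0,0.02],[0,0,0]],
])

```text
time_s: 30.25
tool_pos: [0.5888, 0.0018, 0.2212]
tool_rot: [7.5, 90.0, 11.9]
force: [-1.1, 1.6, 0.3]
grip_width: 0.0098
```

Request:
drive_tool([
  [[0,0,0.018],[0,0,0]],
  [[0,0,0.018],[0,0,0]],
])

```text
time_s: 30.45
tool_pos: [0.5901, 0.0017, 0.2211]
tool_rot: [-15.7, 90.0, -11.4]
force: [0.1, -0.1, 0.4]
grip_width: 0.0096
```

Request:
drive_tool([
  [[0,0,0.015],[0,0,0]],
  [[0,0,0.015],[0,0,0]],
])

```text
time_s: 30.65
tool_pos: [0.5913, 0.0016, 0.2211]
tool_rot: [-62.2, 90.0, -57.8]
force: [-1.2, -0.1, -0.7]
grip_width: 0.0095
```

Request:
drive_tool([
  [[0,0,0.015],[0,0,0]],
  [[0,0,0.015],[0,0,0]],
])

```text
time_s: 30.85
tool_pos: [0.5924, 0.0017, 0.2211]
tool_rot: [-74.4, 90.0, -70.1]
force: [-0.4, 0.2, -0.8]
grip_width: 0.0102
```

Request:
drive_tool([
  [[0,0,0.015],[0,0,0]],
  [[0,0,0.015],[0,0,0]],
])

```text
time_s: 31.05
tool_pos: [0.5936, 0.002, 0.2211]
tool_rot: [-24.9, 90.0, -20.6]
force: [-1.2, -0.1, -0.7]
grip_width: 0.0097
```

Request:
drive_tool([
  [[0,0,0.015],[0,0,0]],
  [[0,0,0.015],[0,0,0]],
])

```text
time_s: 31.25
tool_pos: [0.5948, 0.0022, 0.2211]
tool_rot: [9.9, 90.0, 14.2]
force: [0.8, -0.3, -0.4]
grip_width: 0.0094
```

Request:
drive_tool([
  [[0,0,0.015],[0,0,0]],
  [[0,0,0.015],[0,0,0]],
])

```text
time_s: 31.45
tool_pos: [0.596, 0.0023, 0.2211]
tool_rot: [37.2, 90.0, 41.6]
force: [-1.4, -0.8, -0.9]
grip_width: 0.0095
```

Request:
drive_tool([
  [[0,0,0.015],[0,0,0]],
  [[0,0,0.015],[0,0,0]],
])

```text
time_s: 31.65
tool_pos: [0.5972, 0.0024, 0.221]
tool_rot: [46.1, 90.0, 50.5]
force: [-1.4, -0.4, -0.2]
grip_width: 0.0095
```

Request:
drive_tool([
  [[0,0,0.015],[0,0,0]],
  [[0,0,0.015],[0,0,0]],
])

```text
time_s: 31.85
tool_pos: [0.5984, 0.0025, 0.2211]
tool_rot: [23.3, 90.0, 27.7]
force: [-0.1, 0.8, 0.3]
grip_width: 0.0095
```

Request:
drive_tool([
  [[0,0,0.015],[0,0,0]],
  [[0,0,0.015],[0,0,0]],
])

```text
time_s: 32.05
tool_pos: [0.5996, 0.0026, 0.221]
tool_rot: [20.5, 90.0, 24.9]
force: [-0.0, -0.3, -0.7]
grip_width: 0.0096
```

Request:
drive_tool([
  [[0,0,0.015],[0,0,0]],
  [[0,0,0.015],[0,0,0]],
])

```text
time_s: 32.25
tool_pos: [0.6008, 0.0027, 0.221]
tool_rot: [50.0, 90.0, 54.3]
force: [-0.6, 0.0, -0.8]
grip_width: 0.0097
```

```bash
python3 look.py 16 wrist;python3 - <<'E'
import cv2
s=cv2.imread("pics/wrist16.png")
cv2.imwrite("pics/w16a.png",cv2.resize(s[200:300,160:380],None,fx=3.6,fy=3.6,interpolation=cv2.INTER_NEAREST))
E
```

```text
t 32.25 [0.6008 0.0027 0.221 ] phi 4.347422712477538 [ 0.  0. -1.] [-0.5561  0.0079 -0.8061] 0.00970519635720953
```

View pics/w16a.png

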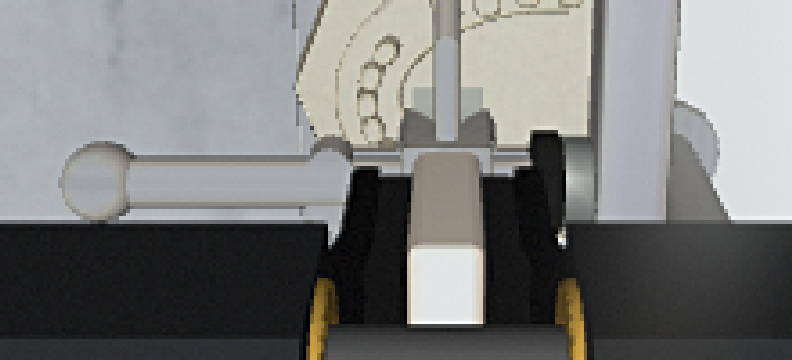

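Request:
drive_tool([
  [[0,0,0.015],[0,0,0]],
  [[0,0,0.015],[0,0,0]],
])

```text
time_s: 32.5
tool_pos: [0.602, 0.0028, 0.2211]
tool_rot: [48.7, 90.0, 53.1]
force: [-1.0, 0.5, -0.4]
grip_width: 0.0097
```

Request:
drive_tool([
  [[0,0,0.015],[0,0,0]],
  [[0,0,0.015],[0,0,0]],
])

```text
time_s: 32.7
tool_pos: [0.6032, 0.0028, 0.2211]
tool_rot: [4.5, 90.0, 8.8]
force: [0.1, 0.0, -1.4]
grip_width: 0.0101
```

Request:
drive_tool([
  [[0,0,0.01],[0,0,0]],
  [[0,0,0.01],[0,0,0]],
])

```text
time_s: 32.9
tool_pos: [0.6039, 0.0029, 0.2211]
tool_rot: [29.8, 90.0, 34.2]
force: [0.2, -0.6, -0.6]
grip_width: 0.0093
```

Request:
drive_tool([
  [[0,0,0.01],[0,0,0]],
  [[0,0,0.01],[0,0,0]],
])

```text
time_s: 33.1
tool_pos: [0.6047, 0.003, 0.221]
tool_rot: [36.1, 90.0, 40.4]
force: [-1.3, -0.5, -0.8]
grip_width: 0.0096
```

Request:
drive_tool([
  [[0,0,0.01],[0,0,0]],
  [[0,0,0.01],[0,0,0]],
])

```text
time_s: 33.3
tool_pos: [0.6055, 0.0031, 0.221]
tool_rot: [47.0, 90.0, 51.3]
force: [-0.2, -0.2, -0.5]
grip_width: 0.0093
```

Request:
drive_tool([
  [[0,0,0.01],[0,0,0]],
  [[0,0,0.01],[0,0,0]],
])

```text
time_s: 33.5
tool_pos: [0.6063, 0.0031, 0.2211]
tool_rot: [10.2, 90.0, 14.5]
force: [-0.6, 0.2, -0.3]
grip_width: 0.0095
```

Request:
drive_tool([
  [[0,0,0.01],[0,0,0]],
  [[0,0,0.01],[0,0,0]],
])

```text
time_s: 33.7
tool_pos: [0.6068, 0.0031, 0.221]
tool_rot: [174.0, 90.0, 178.4]
force: [-1.4, 0.0, -1.1]
grip_width: 0.0097
```

Request:
drive_tool([
  [[0,0,0.01],[0,0,0]],
  [[0,0,0.01],[0,0,0]],
])

```text
time_s: 33.9
tool_pos: [0.6073, 0.0031, 0.2208]
tool_rot: [177.1, 89.9, -178.6]
force: [-2.1, 0.6, 0.2]
grip_width: 0.0099
```

Request:
drive_tool([
  [[0,0,0.01],[0,0,0]],
  [[0,0,0.01],[0,0,0]],
])

```text
time_s: 34.1
tool_pos: [0.6078, 0.0032, 0.2207]
tool_rot: [176.0, 89.9, -179.6]
force: [-4.5, -0.4, 0.0]
grip_width: 0.0095
```

Request:
drive_tool([
  [[0,0,0.01],[0,0,0]],
  [[0,0,0.01],[0,0,0]],
])

```text
time_s: 34.3
tool_pos: [0.6082, 0.0033, 0.2205]
tool_rot: [175.4, 89.8, 179.7]
force: [-6.2, -0.8, 0.5]
grip_width: 0.0097
```

Request:
drive_tool([
  [[-0.01,0,0.01],[0,0,0]],
  [[0,0,0.01],[0,0,0]],
])

```text
time_s: 34.5
tool_pos: [0.6085, 0.0032, 0.2207]
tool_rot: [177.1, 89.7, -178.6]
force: [-7.4, -0.5, 0.4]
grip_width: 0.0099
```

Request:
drive_tool([
  [[-0.01,0,0.01],[0,0,0]],
  [[0,0,0.01],[0,0,0]],
])

```text
time_s: 34.7
tool_pos: [0.6088, 0.0033, 0.2209]
tool_rot: [177.1, 89.7, -178.5]
force: [-6.7, -0.2, -0.0]
grip_width: 0.0094
```

Request:
drive_tool([
  [[0,0,0.01],[0,0,0]],
  [[0,0,0],[0,0,0]],
])

```text
time_s: 34.9
tool_pos: [0.6089, 0.0032, 0.2207]
tool_rot: [177.5, 89.6, -178.2]
force: [-8.6, -0.5, -0.5]
grip_width: 0.0096
```

Request:
drive_tool([
  [[0,0,0.01],[0,0,0]],
  [[0,0,0.01],[0,0,0]],
])

```text
time_s: 35.1
tool_pos: [0.6092, 0.0033, 0.2206]
tool_rot: [176.9, 89.6, -178.7]
force: [-10.6, -0.7, 0.3]
grip_width: 0.0094
```

Request:
drive_tool([
  [[0,0,0.01],[0,0,0]],
  [[0,0,0.01],[0,0,0]],
])

```text
time_s: 35.3
tool_pos: [0.6095, 0.0033, 0.2204]
tool_rot: [176.9, 89.5, -178.7]
force: [-11.2, -0.4, 0.6]
grip_width: 0.0092
```

Request:
drive_tool([
  [[0,0,0],[0,0,0]],
  [[0,0,0],[0,0,0]],
])

```text
time_s: 35.5
tool_pos: [0.6095, 0.0033, 0.2203]
tool_rot: [177.0, 89.5, -178.7]
force: [-10.8, -0.6, 0.3]
grip_width: 0.0099
```

Request:
drive_tool([
  [[0,0,0],[0,0,0]],
  [[0,0,0],[0,0,0]],
  [[0.01,0,-0.02],[0,0,0]],
  [[0.01,0,-0.02],[0,0,0]],
  [[0.01,0,-0.02],[0,0,0]],
  [[0.01,0,-0.02],[0,0,0]],
  [[0.01,0,-0.02],[0,0,0]],
  [[0,0,-0.02],[0,0,0]],
  [[0,0,0],[0,0,0]],
])

```text
time_s: 36.4
tool_pos: [0.608, 0.0032, 0.2198]
tool_rot: [167.1, 90.0, 171.4]
force: [-4.5, -0.4, 0.1]
grip_width: 0.0096
```

Request:
drive_tool([
  [[0,0,-0.02],[0,0,0]],
  [[0,0,-0.02],[0,0,0]],
  [[0,0,-0.01],[0,0,0]],
  [[0,0,0],[0,0,0]],
])

```text
time_s: 36.8
tool_pos: [0.6071, 0.0032, 0.2203]
tool_rot: [-0.6, 89.9, 3.8]
force: [-1.1, 0.8, -0.3]
grip_width: 0.0093
```

Request:
drive_tool([
  [[0,0,0],[0,0,0]],
  [[0,0,0],[0,0,0]],
  [[0,0,0],[0,0,0]],
  [[0,0,0],[0,0,0]],
], hand=-0.3)

```text
time_s: 37.2
tool_pos: [0.6066, 0.0031, 0.22]
tool_rot: [3.4, 90.0, 7.7]
force: [0.4, -0.3, -0.5]
grip_width: 0.0287
```

```bash
python3 look.py 17
```

```text
t 37.2 [0.6066 0.0031 0.22  ] phi 4.351543332260067 [ 0.0007  0.0001 -1.    ] [ 0.4345 -0.312  -0.4857] 0.028740635473135354
```

View pics/wrist17.png

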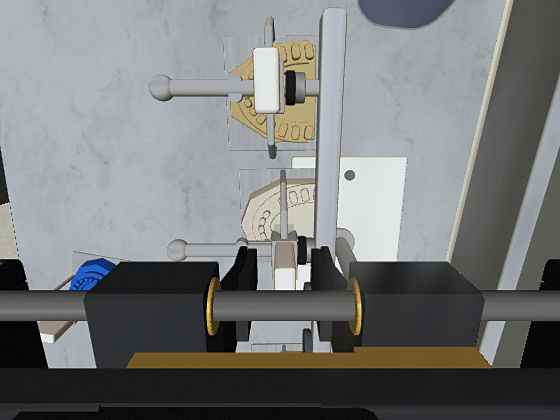

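View pics/sidez17.png

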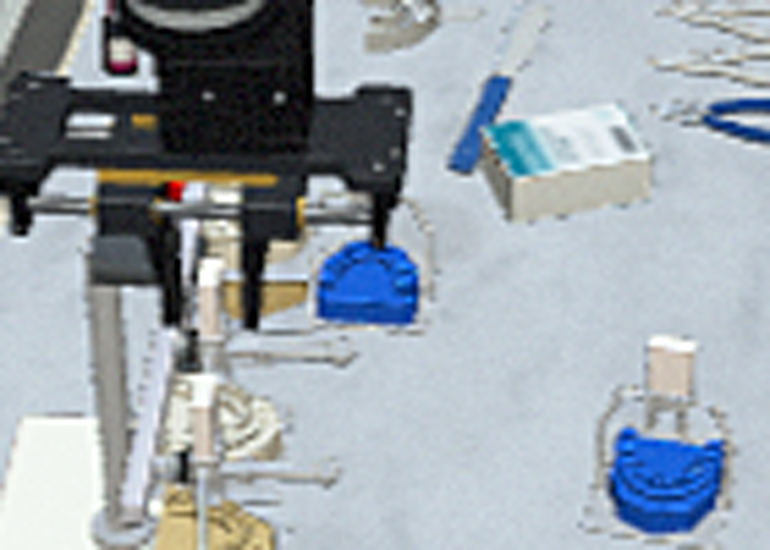

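Both hang; fingers are clear of the tab. Going up and back.

Request:
drive_tool([
  [[-0.2,0,0],[0,0,0]],
  [[-0.5,0,0],[0,0,0]],
  [[-0.8,0,0],[0,0,0]],
  [[-0.8,0,0],[0,0,0]],
  [[-0.3,0,-0.5],[0,0,0]],
  [[0,0,-0.8],[0,0,0]],
  [[0,0,-0.8],[0,0,0]],
  [[0,0,-0.7],[0,0,0]],
  [[0,0,0],[0,0,0]],
])

```text
time_s: 38.2
tool_pos: [0.4925, -0.006, 0.3253]
tool_rot: [61.8, 89.8, 66.1]
force: [0.4, 0.2, -0.6]
grip_width: 0.0307
```

```bash
python3 look.py 18 wrist side top; python3 - <<'E'
import cv2
t=cv2.imread("pics/top18.png")
cv2.imwrite("pics/t18a.png",cv2.resize(t[155:280,200:400],None,fx=4,fy=4,interpolation=cv2.INTER_CUBIC))
E
```

```text
t 38.2 [ 0.4925 -0.006   0.3253] phi 4.337008667310569 [ 0.0012  0.0027 -1.    ] [ 0.4271  0.1576 -0.6101] 0.03066402416356631
```

View pics/wrist18.png

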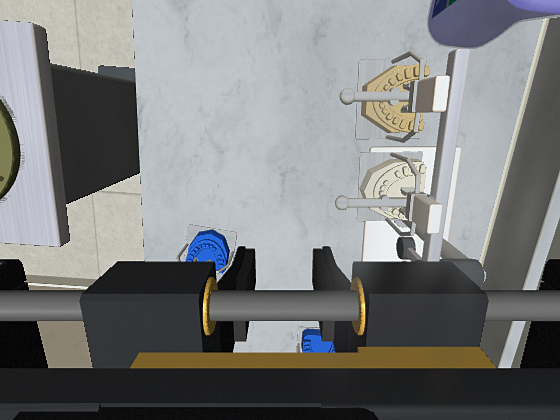

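View pics/sidez18.png

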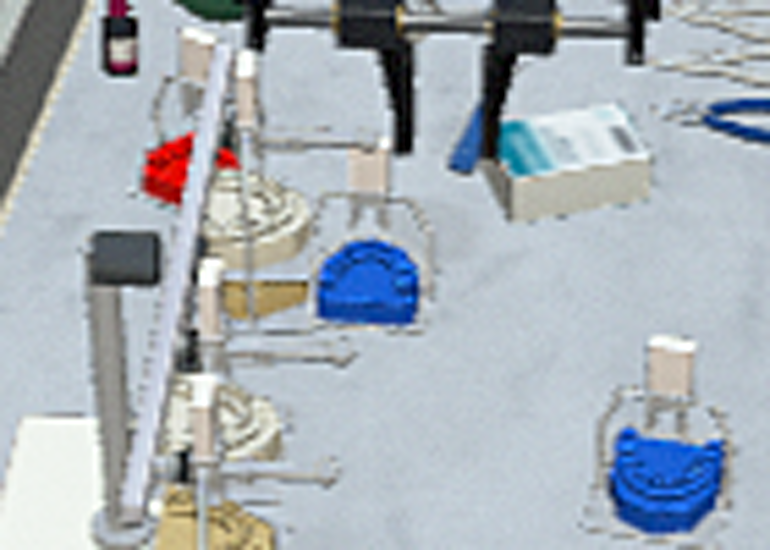

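View pics/t18a.png

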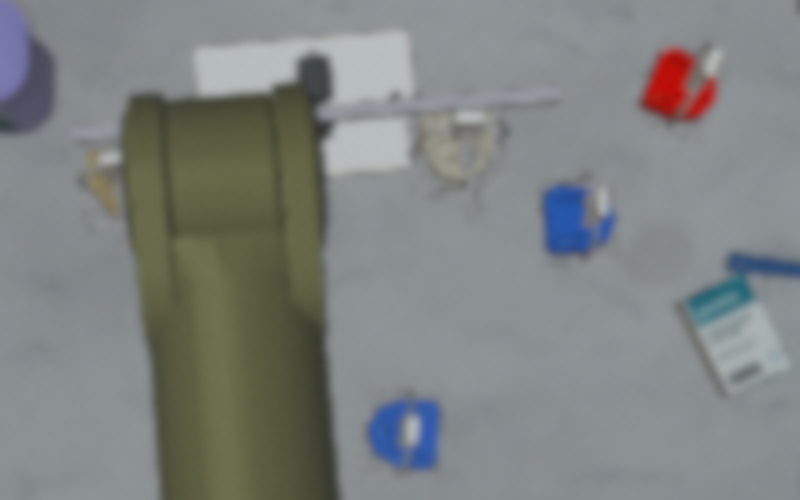

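```bash
python3 - <<'E'
from h import *
from cell import env
s=np.load("pics/side18.npz");w=np.load("pics/wrist18.npz")
def aty(c,u,v,y):
    o,d=ray(c,u,v);return o+d*(y-o[1])/d[1]
for n,p,y in [("R",(373,143),-.186),("LI",(347,355),-.0025),("LO",(334,475),.0875)]:
    print(n,aty(s,p[0]/5.5+200,p[1]/5.5+130,y))
# 2-view LI/LO: wrist18 + nothing; ball rays at z=.2
print("LO",onz(w,347,96,.2),"LI",onz(w,342,202.5,.2))
o=env.get_obs();print(o["time_s"],o["tool_pos"])
import cv2
f=cv2.imread("pics/side18.png");cv2.imwrite("pics/s18b.png",cv2.resize(f[135:225,215:275],None,fx=9,fy=6.6,interpolation=cv2.INTER_CUBIC))
E
```

```text
R [ 0.55490814 -0.186       0.19611345]
LI [ 0.54102661 -0.0025      0.19680271]
LO [0.53341135 0.0875     0.19719292]
LO [0.53756638 0.08765503 0.2       ] LI [ 0.54472853 -0.00216627  0.2       ]
38.35 [ 0.49527507 -0.00527213  0.32454814]
```

View pics/s18b.png

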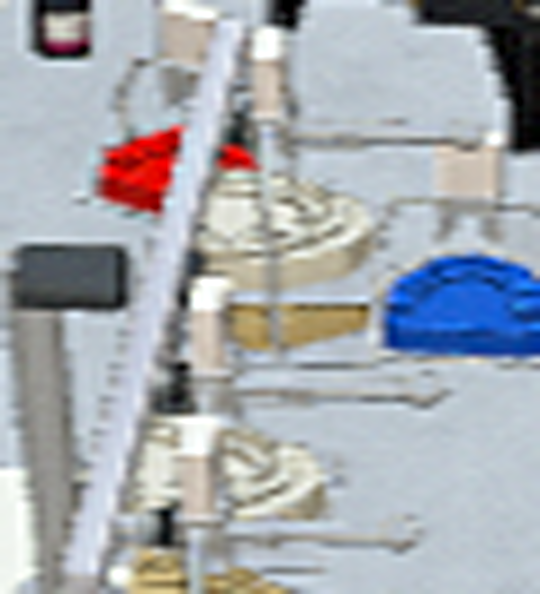

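Request:
drive_tool([
  [[0,0,-0.3],[0,0,0]],
  [[0,0,0],[0,0,0]],
  [[0,0,0],[0,0,0]],
  [[0,0,0],[0,0,0]],
  [[0,0,0],[0,0,0]],
  [[0,0,0],[0,0,0]],
  [[0,0,0],[0,0,0]],
  [[0,0,0],[0,0,0]],
  [[0,0,0],[0,0,0]],
  [[0,0,0],[0,0,0]],
])

```text
time_s: 39.35
tool_pos: [0.4826, -0.0063, 0.3239]
tool_rot: [41.2, 90.0, 45.5]
force: [0.5, -0.0, 0.3]
grip_width: 0.0302
```

```bash
python3 look.py 19 side; python3 - <<'E'
import cv2,numpy as np
a=cv2.imread("pics/side18.png").astype(int);b=cv2.imread("pics/side19.png").astype(int)
print(np.abs(a-b)[145:225,215:262].max(axis=(1,2))[::4])
from cell import env
print(env.sign_off())
E
```

```text
t 39.35 [ 0.4826 -0.0063  0.3239] phi 4.347299558462837 [ 0.0001  0.0001 -1.    ] [ 0.4884 -0.0372  0.2751] 0.03017809479138869
[ 8  8  9 10 30 22  9 12  8 15 12  7  8 10 11  9  7 12  8  9]
the job is handed in; nothing more can be done
None
```

I hung the double carrier on the right peg, then the single carrier on the left inner peg. Each went past its catch and was pressed on its buffer at a steady 10–11 N on the wrist sensor (highest reading 11.2 N). I then eased off and let go. I handed the job in at about 39 s; no verdict was reported.

**Last checks**
- **Level:** the side view put the three peg balls at 196 to 197 mm, all within about 1 mm of each other, so the bar is level to roughly 0.005 rad. Those heights are about 3 mm below the nominal 200 mm, which is the side camera's bias.
- **Place on the pegs:** from the last gripper positions, the slot middles sit about 15 mm (double) and 18 mm (single) in front of the bar. The third carrier was still on its peg.
- **At rest:** two side pictures 1.1 s apart were nearly identical around the bar. There was a small difference in a couple of rows near the right peg, which I did not look into.
- **Gripper:** it was clear of everything when I handed in.

**What disagreed:** the side-plus-wrist estimate of the left inner peg's height was 5 to 8 mm lower than the two-wrist-view one. I used the wrist pair, which agreed with the expected height for the right peg, and the fit confirmed it.

**Not checked:** I did not measure the bystanders again at the end, but the arm never came near them.

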